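Clear the dish, nest the clean beakers and cover them

ROBOT

A 7-joint arm with a two-finger parallel gripper is mounted at the origin on the work surface. World frame = base frame: x ahead of the robot, y to its left, z up, the work surface at z = 0. Lengths are in mm, angles in rad, forces in N, time in s.
With the tool pointing down it reaches from about 425 to 1025 mm from the base axis. Payload 9.4 kg.
Tool frame: the origin (TCP) lies at the centre of the arm's flange, where the gripper is bolted on; the fingertips stand 173 mm ahead of it and the grasp point (between the pads) lies 155 mm ahead of it (grip_depth is the distance from the TCP to the grasp point, in mm); z points along the fingers, y is the direction in which the jaws open and shut (so a half turn about z gives the same grasp; the last joint's range is limited). The gripper opens to 85 mm and grips with 20 to 120 N. Pads are 22 mm wide; open, the fingers measure 114 mm over their backs; the gripper's body (76 mm by 85 mm) begins 54 mm behind the grasp point. The pads swing forward as they close: fully open they stand 13 mm farther back than shut.
Start: joints at [1.15, 0.599, -0.003, 1.599, 0.002, 0.943, -0.08], TCP at [244.372, -682.574, 404.675] pointing down, gripper open.
Joint ranges: [-2.57, 2.57], [-0.35, 1.97], [-1.29, 1.29], [0.11, 2.56], [-1.05, 4.19], [0.11, 1.86], [-2.63, 2.63]. Speed limits (rad/s): [2.22, 2.22, 3.01, 3.01, 3.14, 3.14, 3.14].

INTERFACE

Orientations are given as a rotation vector (axis times angle).
In Python, from workcell import read_state, grab_frame, job_done, grip_depth gives the robot as it stands.
- The arm moves only by the tool apply_moves, never from a script. Its argument "series" is one flat list of numbers, 5 for each row, row after row: the shift along the world's x, y, z in m, then the turn about the world's z in rad, then the closure in counts, from 0 (fully open) to 255 (shut). A call has 1 to 10 rows; each row is the pose to reach, as a shift and turn from the pose commanded when the call began; what a row does not reach only later rows make up. A row lasts 1/10 s, in which the tool goes at most 50 mm and 8.59 degrees, less where a joint would pass 70% of its speed; a pose out of reach is approached as far as the arm can. A call with a gripper value outside its range is refused whole. The fingers move at their own pace and stop on an object; "newtons" is the grip in N (left out, the last holds). Time passes only in rows, so rows that repeat a pose let the fingers close. It gives the time, the measured TCP pose, the force and the opening at its end, in the units of the state.
- read_state(): the state, without advancing time (a new reading comes with each control period).
- grab_frame(name): name is "scene" or "side" or "wrist"; returns a dict with "image" (384x512x3 uint8, blue, green, red), "z_map" (384x512 float32, mm along the optical axis (not along the pixel's ray), 0 where there is no reading), "fx", "fy", "cx", "cy" (pixels), "extrinsics" (4x4, takes a point from camera to world coordinates); the wrist camera has in their place "tool_from_camera" (4x4, takes a point from camera to tool coordinates, whose origin is the TCP and whose axes are the flange's). Camera axes: x right, y up, looking along -z (the intrinsics and any distortion apply to the point x, -y, -z); pixel columns grow to the right and rows downward; lengths in mm; the calibration is good to about 2 mm. A picture is of the moment at which its call begins: read the wrist's pose just before it.
- job_done(): hands the job in, once; it reports no verdict.
The state is a dict: "t": time; "joint_pos": joint angles; "qd": joint speeds; "joint_efforts": joint torques, N m; "ee_pos": TCP position; "orientation": TCP orientation; "force": force on the tool from outside, world axes, zero at the start; "moment": the same for the moment, N m; "gripper_width": opening from 0.0 (shut) to 1.0 (fully open).
Only numpy, scipy, OpenCV 4.12 (cv2) and the standard library are available. Lean on these libraries where they do the work, as an engineer would, in place of code of your own. Each camera call takes 0.05 s, during which the arm holds its last target.

TASK

Put the drained beakers away: first lift the amber bottle out of the blue dish and stand it upright in the white tray, then take the yellow beaker from its leaning cradle and stand it upright in the dish, stand the orange beaker inside the yellow one, and finally put the dust cover on the orange beaker with its plug in the mouth. Set everything down without dropping it, leave the dish where it stands, and do not disturb the other things on the bench.

Things in the scene. Friction and masses are not known exactly. Their poses are not given: they have to be found in the camera images.
- dish_center (a point): Blue round dish, open at the top, standing upright on the bench: outer diameter 94 mm, height 45 mm, wall 4 mm, floor 5 mm thick, 0.5 kg, loose. Point on its axis half-way up (22.5 mm above the bench).
- amber_center (a point): Amber bottle with a white screw cap and a plain paper label, about 150 g, standing upright inside the blue dish at the start, up to 7 mm off its centre. Body diameter 40 mm from the foot to 88 mm; cap diameter 32 mm from 93 to 115 mm. Point on its axis half-way up, 57.5 mm above its foot; z runs up its axis. Finger room only above the dish's rim (from 40 mm above its foot).
- tray: Shallow white-enamelled tray fixed to the bench, 150 mm (its x) by 120 mm (its y), walls 4 mm thick and 18 mm high, floor 4 mm thick. Origin at the centre of its underside, on the bench; z up.
- medium_center (a point): Yellow beaker: outer diameter 62 mm, height 90 mm, wall 3 mm, floor 4 mm, about 60 g. Starts leaning 35 degrees from vertical in a cradle, mouth up and towards the robot. Point on its axis half-way up; z runs along the axis to the mouth, y is level, x points up and away from the robot. Rails carry its -x side for the first 50 mm from the floor; the 40 mm next to the rim are free.
- small_center (a point): Orange plastic beaker, narrower and taller: outer diameter 44 mm, height 125 mm, wall 3 mm, floor 4 mm, about 50 g. It starts leaning 35 degrees from vertical in a second cradle, mouth up and towards the robot. Point on its axis half-way up (62.5 mm from floor and from rim); axes as for the yellow beaker. Its rails carry the first 70 mm; the 55 mm next to the rim are free on both y sides.
- cover_knob (a point): Dust cover: white disc, diameter 64 mm, 5 mm thick, with a black knob (diameter 22 mm, 36 mm tall) on top and a plug (diameter 30 mm, 8 mm deep) below; about 50 g. It lies on the bench plug down. Point in the middle of the knob, 31 mm above the plug's underside, 23 mm above the disc's underside; z up.
- cradle_m: White and steel draining cradle of the yellow beaker, fixed, foot 120 mm (its x) by 80 mm (its y). Origin under the centre of its foot, on the bench; its -x faces the robot side; the yellow beaker's underside is centred 35 mm along its x and 40 mm up. It may be on the left or the right.
- cradle_s: The same kind of cradle for the orange beaker; measures as for the yellow one's.
- rack: Bystander: magenta tube rack 50 x 110 x 48 mm with tubes up to 92 mm high. Origin at the centre of its underside.
- capped: Bystander: pale bottle with a blue cap, diameter 52 mm, 91 mm high. Origin at the centre of its underside. Not the bottle to be moved.
- petri: Bystander: stack of three culture dishes, diameter 88 mm, 44 mm high. Origin at the centre of its underside.
- timer: Bystander: white bench timer 50 x 70 x 22 mm lying behind the dish. Origin at the centre of its underside.
Not all that is in view belongs to the job. Leave any turquoise look-alike of the part that bears small_center alone.

How it is judged (in metres and radians):
On the way, in this order (a step that is already met when the one before it is completed fails the run):
1. the amber bottle stands upright in the white tray, released (x of amber_center in the frame of tray between -0.06 and 0.06 m and y of amber_center in the frame of tray between -0.045 and 0.045 m and z of amber_center in the frame of tray between 0.05 and 0.072 m and angle between amber_center's own z axis and vertical below 0.12 rad and contact force between the fingers and amber below 0.2 N and linear speed of amber below 0.03 m/s), for 0.2 s.
2. the yellow beaker stands upright in the dish, released (horizontal distance between medium_center and dish_center below 0.016 m and z of medium_center in the frame of dish_center between 0.02 and 0.034 m and angle between medium_center's own z axis and vertical below 0.1 rad and contact force between the fingers and medium below 0.2 N and linear speed of medium below 0.03 m/s), for 0.2 s.
3. the orange beaker stands upright in the yellow one, released (horizontal distance between small_center and medium_center below 0.011 m and z of small_center in the frame of medium_center between 0.015 and 0.028 m and angle between small_center's own z axis and vertical below 0.1 rad and contact force between the fingers and small below 0.2 N and linear speed of small below 0.03 m/s), for 0.2 s.
4. the cover sits flat on the orange beaker, plug in its mouth, released (horizontal distance between cover_knob and small_center below 0.009 m and z of cover_knob in the frame of small_center between 0.079 and 0.0905 m and angle between cover_knob's own z axis and vertical below 0.1 rad and contact force between the fingers and cover below 0.2 N and linear speed of cover below 0.03 m/s), for 0.2 s.
At the end, for the whole second after the job is handed in: Bottle upright on the tray floor; yellow beaker on the dish floor within 16 mm of its axis, orange beaker on the yellow one's floor within 11 mm, cover flat on the orange rim within 9 mm, each within 6 degrees (bottle 7) of upright; dish within 40 mm of its start; all released, at rest (all of step 1 and all of step 2 and all of step 3 and all of step 4 and distance of dish_center from where it was at the start of the episode below 0.04 m and angle between dish_center's own z axis and vertical below 0.08 rad); the robot touches nothing.
It fails at once if the bottle, a beaker or the cover is dropped (moves faster than 0.7 m/s outside the grip) ((contact force between the fingers and amber below 0.05 N and linear speed of amber above 0.7 m/s) or (contact force between the fingers and medium below 0.05 N and linear speed of medium above 0.7 m/s) or (contact force between the fingers and small below 0.05 N and linear speed of small above 0.7 m/s) or (contact force between the fingers and cover below 0.05 N and linear speed of cover above 0.7 m/s)).
It fails at once if a bystander is pushed more than 30 mm or tipped (distance of any of rack, capped, petri, timer from where it was at the start of the episode above 0.03 m or angle between any of rack, capped, petri, timer's own z axis and vertical above 0.4 rad).
It fails at once if the dish is pushed more than 40 mm or tipped (distance of dish_center from where it was at the start of the episode above 0.04 m or angle between dish_center's own z axis and vertical above 0.3 rad).
It also fails if it takes over 72 s, if anything falls off the work surface, if the arm or the gripper's body presses on something with over 40 N, if the wrist force passes 120 N, or if a joint passes its speed limit or range.

## Working session

There is one attempt and no reset: what is moved stays moved. The work goes in short steps, Python scripts to look and compute and a tool call to move; the robot and the scene stay as the last step left them, time stands still between calls to the robot, and variables do not carry over. Pictures are saved under pics/ and viewed, and the job is handed in when it is done.

Besides the shell and the picture viewer there is one more tool, called after "Request:" in YAML: its name, and indented under it one key for each argument. apply_moves: Moves the arm, as the interface text tells. Its arguments: {"type":"object","properties":{"series":{"type":"array","items":{"type":"number"}},"newtons":{"type":"number"}},"required":["series"]}

```bash
ls; mkdir -p pics; cat > h.py <<'E'
import numpy as np, cv2, json
from workcell import read_state, grab_frame, job_done, grip_depth
from scipy.spatial.transform import Rotation as R
def cloud(f,st=None):
    z=f["z_map"]; h,w=z.shape
    u,v=np.meshgrid(np.arange(w),np.arange(h))
    x=(u-f["cx"])/f["fx"]*z; y=(v-f["cy"])/f["fy"]*z
    p=np.stack([x,-y,-z],-1).reshape(-1,3)
    if "extrinsics" in f: T=np.array(f["extrinsics"])
    else:
        T0=np.eye(4);T0[:3,:3]=R.from_rotvec(st["orientation"]).as_matrix();T0[:3,3]=st["ee_pos"]
        T=T0@np.array(f["tool_from_camera"])
    q=p@T[:3,:3].T+T[:3,3]
    q=q.reshape(h,w,3); q[z<=0]=np.nan
    return q
E
python3 - <<'E'
from h import *
print(read_state(), grip_depth)
for n in ["scene","side","wrist"]:
    f=grab_frame(n); cv2.imwrite(f"pics/{n}0.png",f["image"]); np.savez(f"{n}0.npz",**f)
    print(n,[k for k in f],f["fx"],f["fy"],f["cx"],f["cy"],f.get("extrinsics",f.get("tool_from_camera")))
E
```

```text
pics
{'t': 0.0, 'joint_pos': array([ 1.15032143,  0.60009619, -0.00251359,  1.60012659,  0.00177102,
        0.9429115 , -0.07980135]), 'qd': array([-0.00040752,  0.00123198,  0.0011082 , -0.00068007,  0.00045283,
        0.00101825, -0.00030879]), 'joint_efforts': array([ 1.33160349e-03, -7.76439857e+01,  1.56488366e+00, -2.58002007e+01,
        1.22639057e-02,  9.04024841e-03, -6.59512892e-06]), 'ee_pos': array([ 244.2829736 , -682.38678533,  403.83925714]), 'orientation': array([-3.09382695e+00, -5.37114853e-01,  6.20426182e-04]), 'force': array([-0.10431951,  0.38026707,  0.69825908]), 'moment': array([ 0.00383329, -0.02309639, -0.01476779]), 'gripper_width': 1.0032877819144739} 154.70000000000002
scene ['image', 'z_map', 'fx', 'fy', 'cx', 'cy', 'extrinsics'] 352.150913759331 352.150913759331 258.1649036798469 189.57692236143168 [[ 4.33258913e-01 -4.88268864e-01  7.57548830e-01  1.29979263e+03]
 [ 9.01031317e-01  2.15336054e-01 -3.76527489e-01 -3.45071715e+02]
 [ 2.07190737e-02  8.45709111e-01  5.33241803e-01  6.44316609e+02]
 [ 0.00000000e+00  0.00000000e+00  0.00000000e+00  1.00000000e+00]]
side ['image', 'z_map', 'fx', 'fy', 'cx', 'cy', 'extrinsics'] 449.3915268351595 449.3915268351595 254.24905551435234 194.52105187363372 [[-9.94102044e-01  7.87059396e-02 -7.46089908e-02  3.53192862e+02]
 [-1.07712999e-01 -6.36568376e-01  7.63661321e-01  1.27773036e+03]
 [ 1.26109578e-02  7.67193638e-01  6.41291576e-01  1.11817858e+03]
 [ 0.00000000e+00  0.00000000e+00  0.00000000e+00  1.00000000e+00]]
wrist ['image', 'z_map', 'fx', 'fy', 'cx', 'cy', 'tool_from_camera'] 337.56190630865694 337.56190630865694 256.37849707368156 197.00455056257286 [[ 3.62887743e-05  9.62954218e-01  2.69664926e-01  6.80840834e+01]
 [ 9.99999676e-01  1.82008332e-04 -7.84508602e-04 -1.17991437e-01]
 [-8.04527131e-04  2.69664867e-01 -9.62953899e-01  3.08391329e+01]
 [ 0.00000000e+00  0.00000000e+00  0.00000000e+00  1.00000000e+00]]
```

View pics/scene0.png

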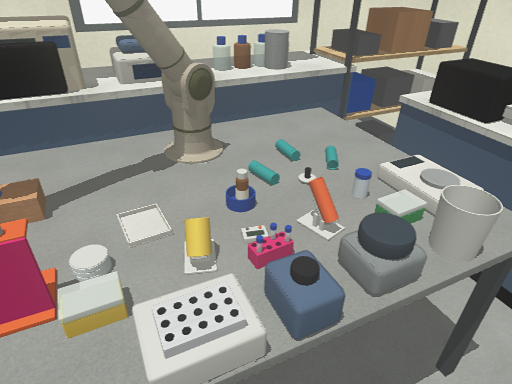

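View pics/side0.png

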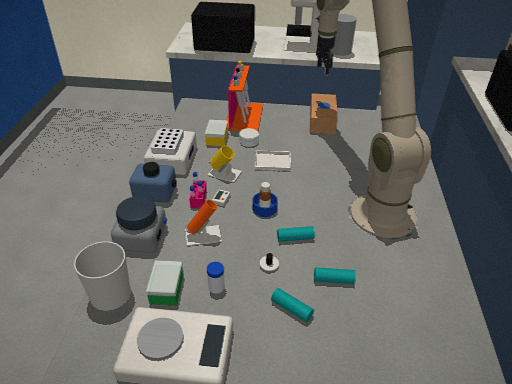

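View pics/wrist0.png

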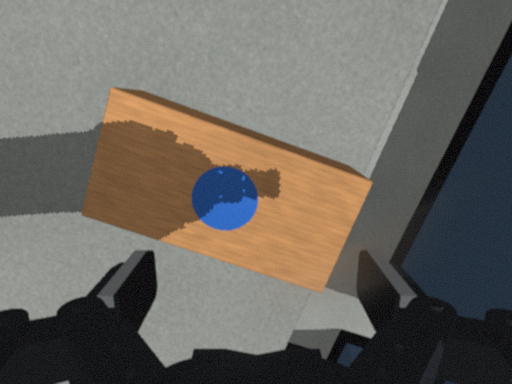

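```bash
cat > a.py <<'E'
from h import *
for n in ["scene","side"]:
    f=dict(np.load(f"{n}0.npz")); f={k:(v if v.ndim else float(v)) for k,v in f.items()}
    q=cloud(f); hsv=cv2.cvtColor(f["image"],cv2.COLOR_BGR2HSV)
    H,S,V=[hsv[...,i].astype(int) for i in range(3)]
    X,Y,Z=q[...,0],q[...,1],q[...,2]
    area=(X>350)&(X<950)&(Y>-600)&(Y<500)&(Z>-10)
    bands={"yellow":(22,34,150),"orange":(5,14,190),"blue":(108,125,150),"magenta":(155,175,150),"amber":(5,14,80),"teal":(82,95,120)}
    for k,(a,b,s) in bands.items():
        m=((H>=a)&(H<=b)&(S>s)&(V>40)&area).astype(np.uint8)
        nn,lab,st,c=cv2.connectedComponentsWithStats(m)
        for i in range(1,nn):
            if st[i,4]<25: continue
            p=q[lab==i]
            print(n,k,st[i,4],c[i].round(),"med",np.nanmedian(p,0).round(),"lo",np.nanpercentile(p,2,axis=0).round(),"hi",np.nanpercentile(p,98,axis=0).round())
    m=(area&(S<60)&(V>190)&(Z>1)).astype(np.uint8)
    nn,lab,st,c=cv2.connectedComponentsWithStats(m)
    for i in range(1,nn):
        if st[i,4]<25: continue
        p=q[lab==i]
        print(n,"white",st[i,4],c[i].round(),"med",np.nanmedian(p,0).round(),"lo",np.nanpercentile(p,2,axis=0).round(),"hi",np.nanpercentile(p,98,axis=0).round())
    # table plane check
    m=area&(abs(Z)<8)&(S<40); print("table z",np.nanmedian(Z[m]))
E
python3 a.py
python3 - <<'E'
import cv2
for n,(x0,y0,x1,y1) in {"scene":(100,130,400,280),"side":(140,110,340,310)}.items():
    i=cv2.imread(f"pics/{n}0.png")[y0:y1,x0:x1]
    k=min(800/(x1-x0),600/(y1-y0)); cv2.imwrite(f"pics/{n}0z.png",cv2.resize(i,None,fx=k,fy=k,interpolation=cv2.INTER_CUBIC))
E
```

```text
scene yellow 546 [ 84. 325.] med [ 741. -454.   24.] lo [ 739. -487.    6.] hi [ 743. -397.   44.]
scene blue 83 [363. 172.] med [555. 403.  93.] lo [534. 383.  91.] hi [576. 423.  94.]
scene magenta 822 [269. 251.] med [717. -15.  41.] lo [676. -61.   8.] hi [725.  44.  51.]
scene magenta 3189 [ 21. 282.] med [ 656. -544.  101.] lo [ 654. -593.   18.] hi [ 659. -510.  206.]
scene amber 715 [323. 200.] med [649. 181. 101.] lo [590. 161.  46.] hi [687. 210. 151.]
scene amber 130 [241. 184.] med [454.  17.  83.] lo [436.   7.  63.] hi [461.  37.  96.]
scene amber 476 [ 13. 229.] med [ 624. -530.  211.] lo [ 593. -550.  208.] hi [ 651. -510.  213.]
scene amber 950 [ 38. 307.] med [ 665. -533.   13.] lo [ 526. -598.    3.] hi [ 682. -509.   15.]
scene teal 32 [332. 159.] med [358. 429.  43.] lo [351. 412.  28.] hi [375. 450.  48.]
scene teal 71 [269. 175.] med [365. 158.  39.] lo [350. 148.  23.] hi [382. 178.  46.]
scene white 40 [242. 171.] med [441.  24. 122.] lo [426.  11. 120.] hi [454.  38. 124.]
scene white 78 [306. 177.] med [402. 286.  15.] lo [369. 268.  12.] hi [423. 325.  17.
[... 2598 characters left out ...]
  4.] lo [ 359. -327.    1.] hi [ 495. -221.   19.]
side white 39 [236. 172.] med [ 570. -183.    7.] lo [ 557. -201.    2.] hi [ 592. -153.   12.]
side white 32 [265. 184.] med [437.  27. 120.] lo [423.  14. 117.] hi [448.  40. 123.]
side white 28 [224. 195.] med [594.  -8.  22.] lo [582. -35.  16.] hi [603.   9.  27.]
side white 114 [213. 230.] med [604. 166.   7.] lo [580. 143.   3.] hi [628. 189.  12.]
side white 39 [189. 240.] med [679. 232.   7.] lo [646. 191.   3.] hi [696. 244.  12.]
side white 132 [269. 264.] med [399. 302.  13.] lo [368. 275.   8.] hi [426. 325.  16.]
side white 136 [163. 266.] med [720. 384.  64.] lo [668. 373.  59.] hi [745. 464.  70.]
table z -0.7429110130678964
```

```bash
echo
```

```text
(no output)
```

View pics/scene0z.png

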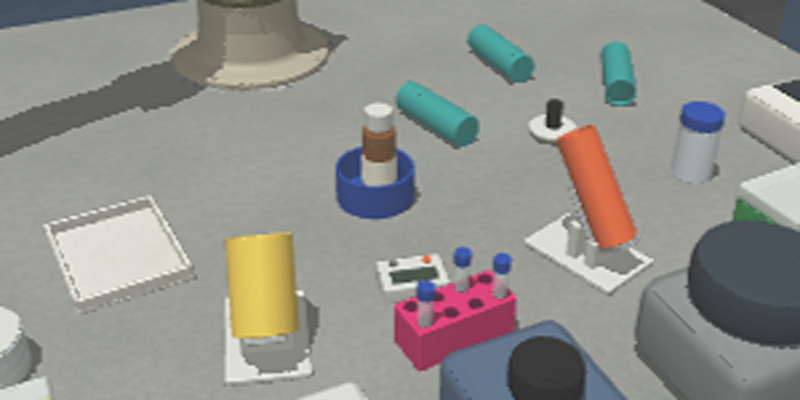

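View pics/side0z.png

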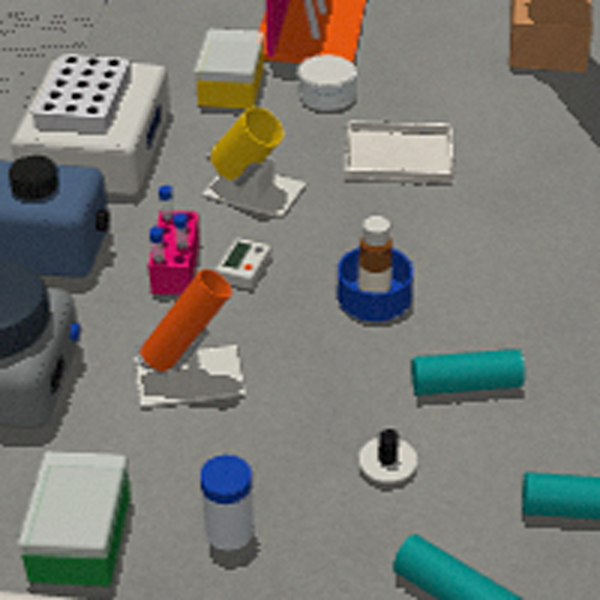

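```bash
cat > b.py <<'E'
from h import *
from scipy.optimize import least_squares
P={}
for n in ["scene","side"]:
    f=dict(np.load(f"{n}0.npz")); f={k:(v if v.ndim else float(v)) for k,v in f.items()}
    q=cloud(f); hsv=cv2.cvtColor(f["image"],cv2.COLOR_BGR2HSV)
    P[n]=(q,hsv)
def sel(n,hr,s,box):
    q,h=P[n]; H,S=h[...,0].astype(int),h[...,1]
    m=(H>=hr[0])&(H<=hr[1])&(S>s)
    for i in range(3): m&=(q[...,i]>box[i][0])&(q[...,i]<box[i][1])
    m=cv2.erode(m.astype(np.uint8),np.ones((3,3)))>0
    return q[m]
def axis(psi,t=np.radians(35)): # leaning toward -x rotated by psi
    return np.array([-np.sin(t)*np.cos(psi),-np.sin(t)*np.sin(psi),np.cos(t)])
def beaker(name,hr,s,box,r,L,c0):
    for ns in (["scene"],["side"],["scene","side"]):
        p=np.vstack([sel(n,hr,s,box) for n in ns])
        def res(v):
            a=axis(v[3]); d=p-v[:3]; al=d@a; rad=np.linalg.norm(d-np.outer(al,a),axis=1)
            w=np.maximum(abs(al)-L/2,0)
            return np.r_[np.minimum(abs(rad-r),abs(rad-r+3)),w]
        o=least_squares(res,[*c0,0],loss="soft_l1",f_scale=1.5)
        a=axis(o.x[3]); al=(p-o.x[:3])@a
        mid=(np.percentile(al,1)+np.percentile(al,99))/2
        print(name,ns,len(p),"c",o.x[:3].round(1),"yaw deg",np.degrees(o.x[3]).round(1),"al",np.percentile(al,[1,99]).round(1),"c from ends",(o.x[:3]+mid*a).round(1),"rms",np.sqrt(np.mean(res(o.x)[:len(p)]**2)).round(1))
beaker("yellow",(18,36),90,((560,760),(-260,-90),(15,150)),31,90,(640,-185,75))
beaker("orange",(3,17),130,((560,740),(120,260),(30,180)),22,125,(640,190,100))
def circ(name,p,r,c0):
    o=least_squares(lambda v:np.hypot(p[:,0]-v[0],p[:,1]-v[1])-r,c0,loss="soft_l1")
    print(name,len(p),o.x.round(1))
for n in ["scene","side"]:
    q,h=P[n]
    p=sel(n,(105,128),120,((370,510),(-40,100),(42,48)));circ("dish rim "+n,p,45,(437,28))
    p=sel(n,(4,18),60,((400,480),(-10,70),(60,98)));circ("amber "+n,p,20,(437,28))
    p=sel(n,(0,180),-1,((400,480),(-10,70),(100,115)));circ("cap side "+n,p,16,(437,28))
    p=sel(n,(0,180),-1,((400,480),(-10,70),(116,126)));print("cap top",p.mean(0).round(1),len(p))
    q2=q[(q[...,0]>360)&(q[...,0]<440)&(q[...,1]>250)&(q[...,1]<340)&(q[...,2]>25)]
    print("knob",len(q2),np.nanmedian(q2,0),q2.min(0),q2.max(0)); circ("knob",q2[q2[:,2]<42],11,(398,298))
    q2=q[(q[...,0]>360)&(q[...,0]<440)&(q[...,1]>250)&(q[...,1]<340)&(q[...,2]>8)&(q[...,2]<20)]
    print("disc",q2.min(0),q2.max(0))
E
python3 b.py
```

```text
yellow ['scene'] 765 c [ 630.2 -174.7   81. ] yaw deg -18.4 al [-44.4  40.5] c from ends [ 631.3 -175.    79.5] rms 0.9
yellow ['side'] 263 c [ 627.4 -173.9   78.3] yaw deg -18.3 al [-37.9  44.3] c from ends [ 625.7 -173.3   81. ] rms 1.9
yellow ['scene', 'side'] 1028 c [ 629.1 -174.8   80.7] yaw deg -17.2 al [-44.   41.2] c from ends [ 629.9 -175.    79.5] rms 1.4
orange ['scene'] 502 c [638.7 190.4  93. ] yaw deg 17.0 al [-56.5  61.3] c from ends [637.3 190.   94.9] rms 1.0
orange ['side'] 325 c [635.3 191.2  92.2] yaw deg 16.6 al [-56.2  60.2] c from ends [634.2 190.9  93.8] rms 1.5
orange ['scene', 'side'] 827 c [637.4 190.2  93.6] yaw deg 15.9 al [-57.4  60.2] c from ends [636.6 190.   94.7] rms 1.4
dish rim scene 0 [437.  28.]
amber scene 78 [438.5  26.6]
cap side scene 14 [437.3  25.6]
cap top [443.7  23.1 121.5] 25
knob 53 [404.2446618  291.78088664  42.62666106] [390.52710698 284.61489586  25.60412832] [411.30155385 304.09756684  52.80275657]
knob 26 [399.3 297.9]
disc [364.01314759 264.54970428   9.72367102] [429.7399316  327.46209675  18.89900335]
dish rim side 0 [437.  28.]
amber side 47 [436.6  25.6]
cap side side 2 [417.   35.8]
cap top [436.7  29.  120. ] 18
knob 57 [396.85583419 303.88973205  44.37639067] [387.45783237 286.13978813  27.26541084] [407.65183513 309.95193875  53.81359666]
knob 24 [397.1 297.3]
disc [367.08142124 266.66895924   8.03682353] [427.07842076 331.77630521  19.88614826]
```

Request:
apply_moves:
  series: [0.19,0.38,0,-0.3,0,0.19,0.38,0,-0.3,0,0.19,0.38,0,-0.3,0,0.19,0.38,0,-0.3,0,0.19,0.38,0,-0.3,0,0.19,0.38,0,-0.3,0,0.19,0.38,0,-0.3,0,0.19,0.38,0,-0.3,0,0.19,0.38,0,-0.3,0,0.19,0.38,0,-0.3,0]
  newtons: 20

```text
t: 1.15
ee_pos: [436.4, -298.8, 404.7]
orientation: [-3.139, -0.079, -0.001]
force: [-0.8, -0.7, 0.0]
gripper_width: 1.002
```

Request:
apply_moves:
  series: [0.0,0.328,0,0,0,0.0,0.328,0,0,0,0.0,0.328,0,0,0,0.0,0.328,0,0,0,0.0,0.328,0,0,0,0.0,0.328,0,0,0,0.0,0.328,0,0,0,0.0,0.328,0,0,0]

```text
t: 1.95
ee_pos: [434.5, 28.4, 404.7]
orientation: [-3.14, -0.077, -0.001]
force: [-0.2, -0.5, 0.4]
gripper_width: 1.0
```

```bash
python3 - <<'E'
from h import *
st=read_state(); f=grab_frame("wrist"); cv2.imwrite("pics/w1.png",f["image"]); np.savez("w1.npz",**f)
print(st["t"],st["ee_pos"],st["orientation"],st["joint_pos"])
q=cloud(f,st)
m=(q[...,2]>114)&(q[...,2]<130)&(abs(q[...,0]-437)<30)&(abs(q[...,1]-26)<30)
print(m.sum(),np.nanmean(q[m],0)); ys,xs=np.where(m); print(xs.mean(),ys.mean())
H=cv2.cvtColor(f["image"],cv2.COLOR_BGR2HSV)
m=(H[...,0]>105)&(H[...,0]<128)&(H[...,1]>120)&(q[...,2]>40)&(q[...,2]<50)
p=q[m]; print(m.sum(),p.min(0),p.max(0))
from scipy.optimize import least_squares
print(least_squares(lambda v:np.hypot(p[:,0]-v[0],p[:,1]-v[1])-45,[436,26],loss="soft_l1").x)
E
```

```text
1.95 [434.54481815  28.41852003 404.74792089] [-3.13971256e+00 -7.70603398e-02 -7.26827063e-04] [-0.16351994  0.25595029 -0.03955108  2.23253378  0.01510221  0.65273477
 -1.7354945 ]
1284 [438.94472354  25.16980662 119.937049  ]
260.9890965732087 188.11682242990653
1170 [392.34039304 -25.79550268  40.03331942] [484.45884195 288.07545243  47.02010579]
[438.34746122  20.18961084]
```

View pics/w1.png

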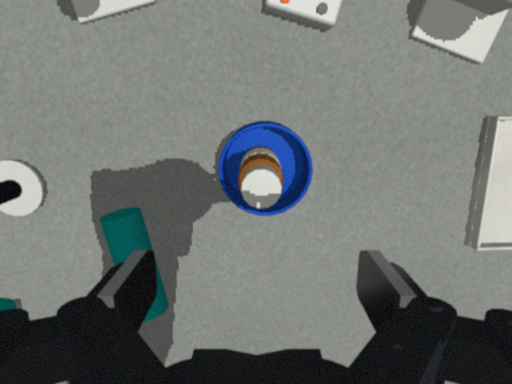

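Request:
apply_moves:
  series: [0.004,-0.001,-0.05,0,0,0.004,-0.001,-0.1,0,0,0.004,-0.001,-0.1,0,0,0.004,-0.001,-0.1,0,0,0.004,-0.001,-0.1,0,0]

```text
t: 2.5
ee_pos: [438.8, 23.6, 306.7]
orientation: [-3.141, -0.066, -0.004]
force: [0.3, 0.9, 0.4]
gripper_width: 1.0
```

Request:
apply_moves:
  series: [0,0.001,-0.04,0,0,0,0.001,-0.077,0,0,0,0.001,-0.077,0,0,0,0.001,-0.077,0,0,0,0.001,-0.077,0,255,0,0.001,-0.077,0,255,0,0.001,-0.077,0,255,0,0.001,-0.077,0,255,0,0.001,-0.077,0,255,0,0.001,-0.077,0,255]
  newtons: 25

```text
t: 3.5
ee_pos: [438.7, 25.4, 229.0]
orientation: [-3.141, -0.068, -0.004]
force: [-0.8, -0.8, 16.7]
gripper_width: 0.461
```

```bash
python3 - <<'E'
from h import *
st=read_state(); print(st["t"],st["ee_pos"],st["force"],st["gripper_width"],st["qd"].round(3))
f=grab_frame("side"); cv2.imwrite("pics/s1.png",cv2.resize(f["image"][110:310,200:400],None,fx=3,fy=3))
E
```

```text
3.5 [438.66208912  25.35782996 229.01915426] [-0.80313    -0.80617491 16.68298381] 0.4609254990187824 [ 0.001 -0.    -0.001 -0.     0.001 -0.001 -0.003]
```

View pics/s1.png

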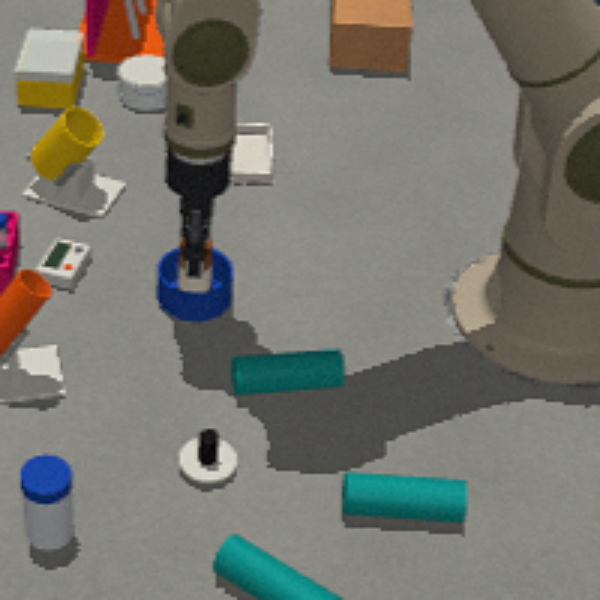

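Request:
apply_moves:
  series: [0,0,0.02,0,255,0,0,0.05,0,255,0,0,0.08,0,255,0,0,0.08,0,255,0,-0.04,0.08,0,255,-0.002,-0.08,0.08,0,255,-0.003,-0.12,0.08,0,255,-0.005,-0.16,0.08,0,255,-0.006,-0.2,0.08,0,255,-0.007,-0.24,0.08,0,255]
  newtons: 40

```text
t: 4.55
ee_pos: [430.8, -216.1, 307.2]
orientation: [-3.14, -0.069, 0.001]
force: [0.6, 0.5, -1.0]
gripper_width: 0.454
```

Request:
apply_moves:
  series: [0,-0.03,0,0,255,0,-0.055,0,0,255,0,-0.065,0,0,255,0,-0.065,0,0,255,0,-0.065,-0.03,0,255,0,-0.065,-0.05,0,255,0,-0.065,-0.065,0,255,0,-0.065,-0.072,0,255,0,-0.065,-0.072,0,255]

```text
t: 5.45
ee_pos: [431.5, -278.2, 234.9]
orientation: [-3.139, -0.072, 0.003]
force: [-0.9, -0.3, -1.6]
gripper_width: 0.458
```

```bash
cat > snap.py <<'E'
import sys
from h import *
n,out,x0,y0,x1,y1=sys.argv[1],sys.argv[2],*map(int,sys.argv[3:7])
st=read_state(); print(st["t"],st["ee_pos"].round(1),st["force"].round(1),round(st["gripper_width"],3))
f=grab_frame(n); np.savez(f"{out}.npz",**f)
i=f["image"][y0:y1,x0:x1]; k=min(800/(x1-x0),600/(y1-y0))
cv2.imwrite(f"pics/{out}.png",cv2.resize(i,None,fx=k,fy=k,interpolation=cv2.INTER_CUBIC))
E
python3 snap.py side s2 220 100 360 220
```

```text
5.45 [ 431.5 -278.2  234.9] [-0.9 -0.3 -1.6] 0.458
```

View pics/s2.png

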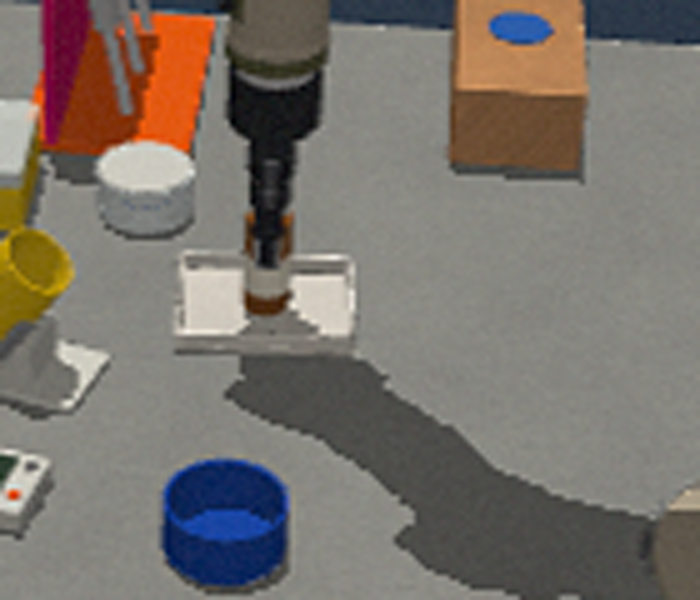

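Request:
apply_moves:
  series: [0,0,-0.004,0,255,0,0,-0.007,0,255,0,0,-0.009,0,255,0,0,-0.01,0,255,0,0,-0.01,0,255]

```text
t: 6.0
ee_pos: [431.4, -279.5, 228.1]
orientation: [3.14, 0.069, 0.003]
force: [-5.2, 2.8, 32.4]
gripper_width: 0.459
```

Firm contact (about 32 N). I'll back off 1 mm, open, and rise.

Request:
apply_moves:
  series: [0,0,0.001,0,255,0,0,0.001,0,200,0,0,0.001,0,60,0,0,0.001,0,0,0,0,0.001,0,0,0,0,0.001,0,0,0,0,0.03,0,0,0,0,0.07,0,0,0,0,0.11,0,0]

```text
t: 6.9
ee_pos: [431.2, -279.4, 336.4]
orientation: [-3.14, -0.069, 0.002]
force: [1.2, -1.1, -0.8]
gripper_width: 1.002
```

```bash
python3 snap.py side s3 160 100 320 230
python3 - <<'E'
from h import *
from scipy.optimize import least_squares
f=grab_frame("scene"); q=cloud(f); q2=cloud({k:(v if v.ndim else float(v)) for k,v in np.load("s3.npz").items()})
im2=np.load("s3.npz")["image"]
for n,q,im in (("scene",q,f["image"]),("side",q2,im2)):
    H=cv2.cvtColor(im,cv2.COLOR_BGR2HSV)
    m=(H[...,0]>105)&(H[...,0]<128)&(H[...,1]>120)&(abs(q[...,0]-437)<60)&(abs(q[...,1]-26)<60)
    p=q[m]; t=p[p[:,2]>42]
    # model: all points on outer r47, inner r43 or rim
    def res(v):
        r=np.hypot(p[:,0]-v[0],p[:,1]-v[1]); return np.where(p[:,2]<9,np.maximum(0,r-47),np.minimum(abs(r-47),abs(r-43)))
    o=least_squares(res,[437,24],loss="soft_l1"); print(n,len(p),o.x.round(1),p.min(0).round(),p.max(0).round())
    m=(H[...,0]>3)&(H[...,0]<18)&(H[...,1]>60)&(abs(q[...,0]-431)<60)&(abs(q[...,1]+280)<50); print("amber",np.nanmean(q[m],0),m.sum())
E
```

```text
6.9 [ 431.2 -279.4  336.4] [ 1.2 -1.1 -0.8] 1.002
scene 662 [440.3  17.9] [390. -27.   1.] [488.  65.  49.]
amber [ 446.49419325 -281.69409055   62.9810445 ] 248
side 530 [436.7  23.1] [391. -29.  -4.] [481.  74.  50.]
amber [ 429.03021614 -263.87938683   90.96377559] 129
```

View pics/s3.png

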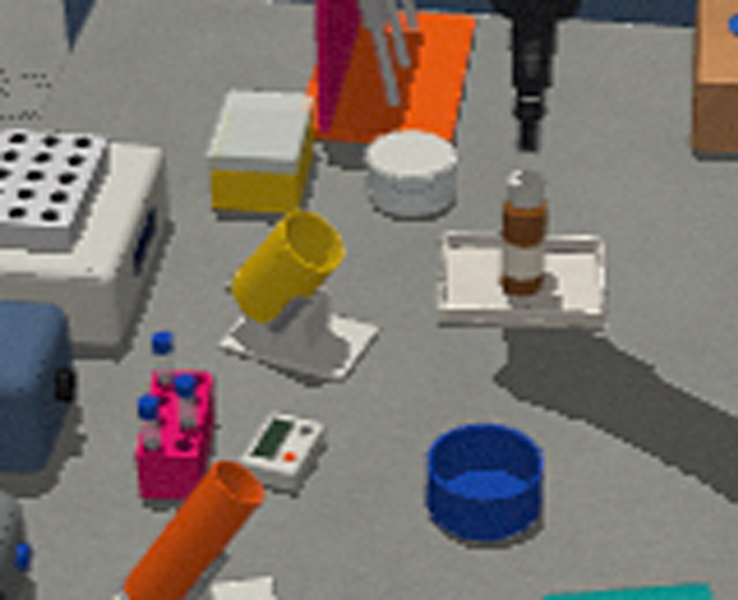

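Request:
apply_moves:
  series: [0.185,0.109,0,-0.35,0,0.185,0.109,0,-0.35,0,0.185,0.109,0,-0.35,0,0.185,0.109,0,-0.35,0,0.185,0.109,0,-0.35,0,0.185,0.109,0,-0.35,0,0.185,0.109,0,-0.35,0]

```text
t: 7.7
ee_pos: [615.4, -171.1, 334.8]
orientation: [3.104, -0.479, -0.003]
force: [-0.5, -0.5, 0.2]
gripper_width: 1.005
```

```bash
cat > wr.py <<'E'
import sys
from h import *
from scipy.optimize import least_squares
# wrist view fit of leaning/upright beaker; args: out hlo hhi smin r L cx cy cz yaw tilt
a=sys.argv; out=a[1]; hl,hh,sm,r,L,cx,cy,cz,yaw,tilt=map(float,a[2:12]); src=a[12] if len(a)>12 else "wrist"
st=read_state(); f=grab_frame(src); cv2.imwrite(f"pics/{out}.png",f["image"]); np.savez(out+".npz",**f)
print(st["t"],st["ee_pos"].round(1),st["force"].round(1),round(st["gripper_width"],3))
q=cloud(f,st); H=cv2.cvtColor(f["image"],cv2.COLOR_BGR2HSV)
m=(H[...,0]>=hl)&(H[...,0]<=hh)&(H[...,1]>sm)&(np.linalg.norm(q-[cx,cy,cz],axis=-1)<L*.75+20)&(q[...,2]>3)
m=cv2.erode(m.astype(np.uint8),np.ones((3,3)))>0
p=q[m]
def ax(v): return R.from_euler("zy",[v[3],-v[4]]).apply([0,0,1])
def res(v):
    A=ax(v); d=p-v[:3]; al=d@A; rad=np.linalg.norm(d-np.outer(al,A),axis=1)
    return np.r_[np.minimum(abs(rad-r),abs(rad-r+3)),np.maximum(abs(al)-L/2,0)]
o=least_squares(res,[cx,cy,cz,np.radians(yaw),np.radians(tilt)],loss="soft_l1",f_scale=1.5)
A=ax(o.x); al=(p-o.x[:3])@A
print(len(p),"c",o.x[:3].round(1),"yaw,tilt",np.degrees(o.x[3:]).round(1),"al",np.percentile(al,[1,99]).round(1),"axis",A.round(3),"rms",np.sqrt((res(o.x)[:len(p)]**2).mean()).round(2))
E
python3 wr.py w2 18 36 90 31 90 628 -174 77 -17.5 35
```

```text
7.7 [ 615.4 -171.1  334.8] [-0.5 -0.5  0.2] 1.005
12049 c [ 629.7 -174.3   80.9] yaw,tilt [5.1226423e+09 3.5500000e+01] al [-43.9  45. ] axis [-0.581 -0.     0.814] rms 1.49
```

View pics/w2.png

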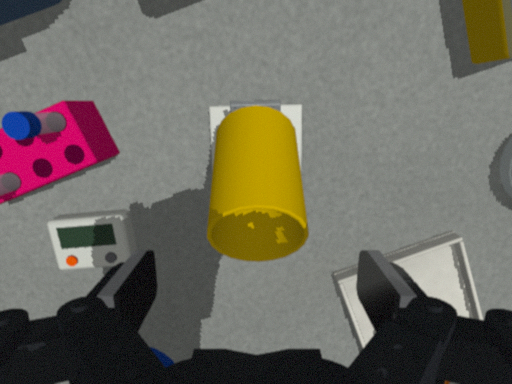

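Request:
apply_moves:
  series: [0,0,-0.045,0,0,0,0,-0.075,0,0,0,0,-0.088,0,0,0,0,-0.088,0,0,0,0,-0.088,0,120,0,0,-0.088,0,255,0,0,-0.088,0,255,0,0,-0.088,0,255,0,0,-0.088,0,255]
  newtons: 20

```text
t: 8.65
ee_pos: [616.6, -171.2, 249.4]
orientation: [3.104, -0.48, 0.003]
force: [-2.8, -1.1, 8.7]
gripper_width: 0.737
```

```bash
python3 snap.py side s4 160 100 320 230
```

```text
8.65 [ 616.6 -171.2  249.4] [-2.8 -1.1  8.7] 0.737
```

View pics/s4.png

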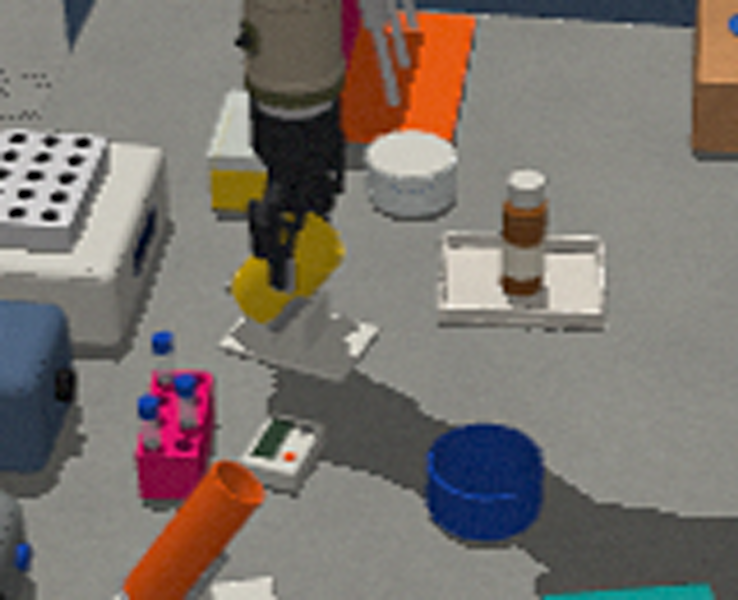

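Request:
apply_moves:
  series: [0,0,0.01,0,255,0,0,0.03,0,255,0,0,0.06,0,255,0,0,0.09,0,255,0,0,0.1,0,255,0,0,0.1,0,255,0,0,0.1,0,255]

```text
t: 9.4
ee_pos: [616.0, -170.3, 347.2]
orientation: [-3.105, 0.479, 0.001]
force: [-0.3, 0.3, -1.3]
gripper_width: 0.728
```

```bash
python3 snap.py side s5 160 70 320 200;python3 wr.py w3 18 36 90 31 90 629 -174 180 -17.5 20; python3 wr.py c3 18 36 90 31 90 629 -174 180 -17.5 20 scene
```

```text
9.4 [ 616.  -170.3  347.2] [-0.3  0.3 -1.3] 0.728
9.45 [ 616.  -170.3  346.5] [-0.5  0.3 -0.3] 0.736
31106 c [ 628.6 -171.7  178.2] yaw,tilt [ 7.1 34.7] al [-43.4  44.7] axis [-0.569 -0.     0.822] rms 1.55
9.5 [ 616.  -170.4  346.3] [-0.2  1.3 -1.1] 0.736
879 c [ 629.5 -173.7  175.9] yaw,tilt [1.530861e+05 3.530000e+01] al [-42.1  42.2] axis [-0.578 -0.     0.816] rms 1.61
```

View pics/s5.png

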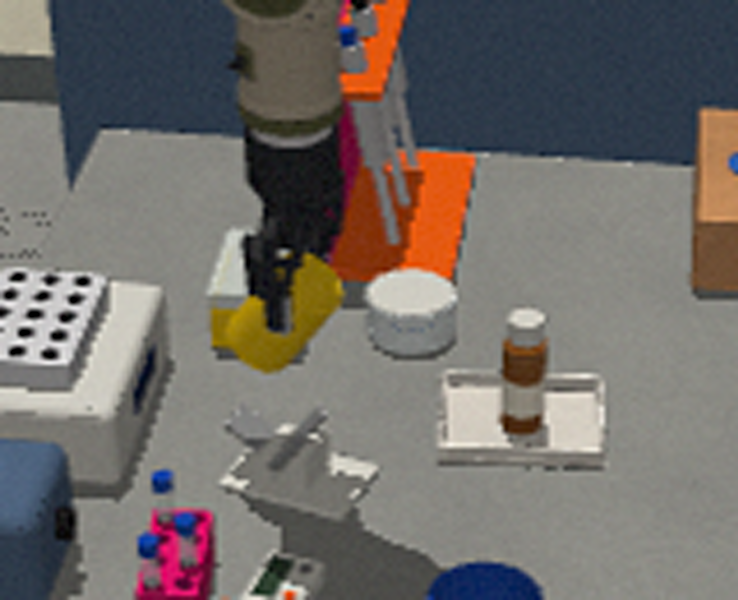

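View pics/c3.png

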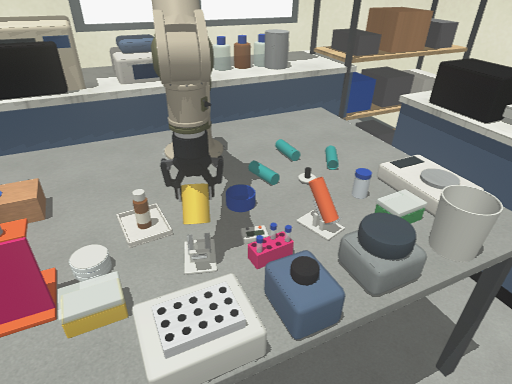

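Request:
apply_moves:
  series: [-0.04,0.0125,0,0,255,-0.08,0.025,0,0,255,-0.12,0.0375,0,0,255,-0.16,0.05,0,0,255,-0.16,0.05,-0.03,0,255,-0.16,0.05,-0.07,0,255,-0.16,0.05,-0.1,0,255,-0.16,0.05,-0.118,0,255,-0.16,0.05,-0.118,0,255]
  newtons: 30

```text
t: 10.45
ee_pos: [455.8, -120.3, 227.0]
orientation: [-3.105, 0.479, 0.008]
force: [-0.5, 0.0, -0.1]
gripper_width: 0.734
```

Request:
apply_moves:
  series: [0,0,-0.002,0,255,0,0,-0.004,0,255,0,0,-0.006,0,255,0,0,-0.007,0,255]

```text
t: 10.85
ee_pos: [455.7, -120.5, 224.6]
orientation: [-3.105, 0.479, -0.001]
force: [-8.4, 2.9, 44.5]
gripper_width: 0.731
```

Request:
apply_moves:
  series: [0.003,-0.001,0.001,0,255,0.006,-0.002,0.0015,0,255,0.009,-0.003,0.0017,0,255,0.012,-0.004,0.0018,0,255,0.0155,-0.005,0.0017,0,255,0.0185,-0.006,0.0015,0,255]

```text
t: 11.45
ee_pos: [473.5, -126.1, 225.4]
orientation: [-3.105, 0.479, 0.004]
force: [-6.2, 3.2, 13.8]
gripper_width: 0.728
```

```bash
sed -i 's/"zy"/"ZY"/' wr.py; python3 snap.py side s6 200 100 340 220; python3 wr.py w4 18 36 90 31 90 475 -126 60 -17.5 20
```

```text
11.45 [ 473.5 -126.1  225.4] [-6.2  3.2 13.8] 0.728
11.5 [ 474.1 -126.3  225.3] [-4.6  0.7 13.6] 0.729
28063 c [ 479.3 -128.1   54.2] yaw,tilt [-17.5  22.2] al [-40.9  43.5] axis [-0.361  0.114  0.926] rms 0.49
```

View pics/s6.png

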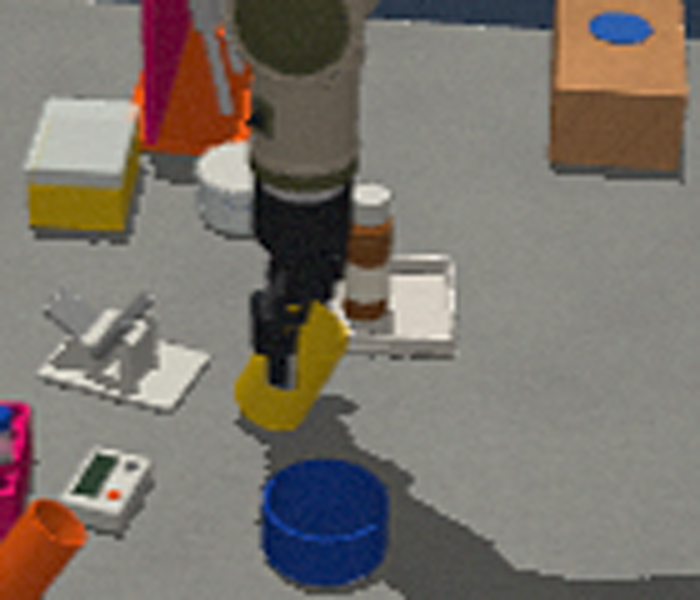

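Request:
apply_moves:
  series: [0.003,-0.001,-0.0002,0,255,0.006,-0.002,-0.0007,0,255,0.009,-0.003,-0.0013,0,255,0.0125,-0.004,-0.002,0,255,0.0155,-0.005,-0.003,0,255,0.0185,-0.006,-0.004,0,255,0.0215,-0.007,-0.0052,0,255,0.0248,-0.008,-0.0065,0,255,0.026,-0.0083,-0.007,0,255]

```text
t: 12.45
ee_pos: [500.5, -134.7, 218.1]
orientation: [-3.105, 0.479, 0.001]
force: [-3.2, 1.1, 8.9]
gripper_width: 0.724
```

```bash
python3 wr.py w5 18 36 90 31 90 505 -134 50 -17.5 3;python3 snap.py side s7 200 100 340 220
```

```text
12.45 [ 500.5 -134.7  218.1] [-3.2  1.1  8.9] 0.724
22540 c [ 499.9 -134.5   49.3] yaw,tilt [-16.    2.7] al [-44.2  42. ] axis [-0.046  0.013  0.999] rms 0.87
12.5 [ 500.6 -134.7  218.1] [-2.6  2.6  9.7] 0.727
```

View pics/s7.png

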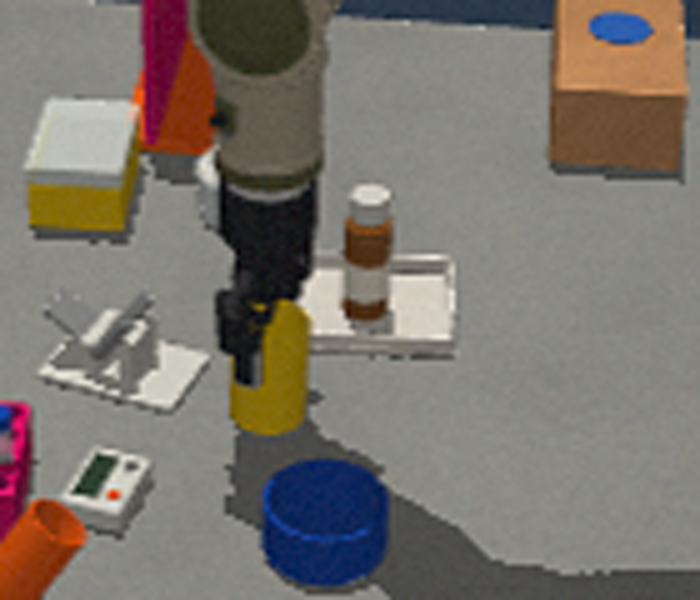

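Request:
apply_moves:
  series: [0.001,0,-0.001,0,255,0.002,-0.0006,-0.002,0,255,0.002,-0.0006,-0.002,0,255,0.002,-0.0006,0.02,0,255,0.002,-0.0006,0.06,0,255,0.002,-0.0006,0.083,0,255,0.002,-0.0006,0.083,0,255]

```text
t: 13.25
ee_pos: [503.5, -135.8, 303.7]
orientation: [3.105, -0.48, 0.01]
force: [0.2, -1.0, -0.6]
gripper_width: 0.736
```

```bash
cat > dish.py <<'E'
from h import *
from scipy.optimize import least_squares
for n in ["scene","side","wrist"]:
    st=read_state(); f=grab_frame(n); cv2.imwrite(f"pics/d_{n}.png",f["image"]); q=cloud(f,st)
    H=cv2.cvtColor(f["image"],cv2.COLOR_BGR2HSV)
    m=(H[...,0]>105)&(H[...,0]<128)&(H[...,1]>120)&(abs(q[...,0]-437)<60)&(abs(q[...,1]-24)<60)
    p=q[m]
    if len(p)<40: print(n,len(p)); continue
    t=p[p[:,2]>44]
    # rim: circle of points near top, grid search minimising distance to annulus 43..47
    def res(v):
        r=np.hypot(t[:,0]-v[0],t[:,1]-v[1]); return np.maximum(abs(r-45)-2,0)+0.1*abs(r-45)
    o=least_squares(res,[438,23],loss="soft_l1"); print(n,len(p),len(t),"rim",o.x.round(1),np.mean(res(o.x)).round(2),t.min(0).round(),t.max(0).round())
E
python3 dish.py; python3 wr.py w6 18 36 90 31 90 502 -134 130 -17.5 2
```

```text
scene 669 74 rim [440.1  20.2] 0.29 [395. -27.  44.] [489.  65.  48.]
side 533 23 rim [435.   24.7] 0.69 [391. -22.  44.] [481.  73.  51.]
wrist 2883 382 rim [438.1  19.8] 0.11 [392. -12.  44.] [485.  65.  46.]
13.4 [ 502.7 -135.4  300.1] [-0.3 -0.1 -1. ] 0.732
22193 c [ 501.6 -135.2  131.4] yaw,tilt [-18.1   1.6] al [-44.2  42.1] axis [-0.026  0.008  1.   ] rms 1.19
```

View pics/w6.png

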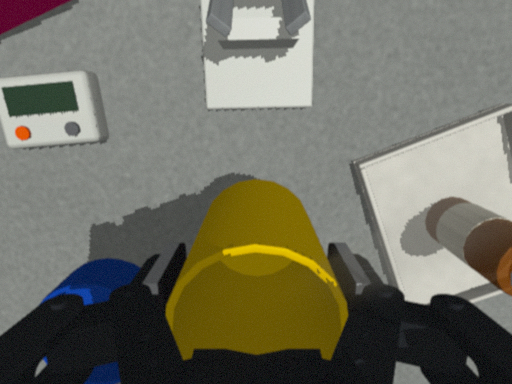

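Request:
apply_moves:
  series: [-0.016,0.04,0,0,255,-0.032,0.08,0,0,255,-0.048,0.12,0,0,255,-0.064,0.156,0,0,255,-0.064,0.156,0,0,255,-0.064,0.156,-0.03,0,255,-0.064,0.156,-0.055,0,255,-0.064,0.156,-0.07,0,255,-0.064,0.156,-0.074,0,255,-0.064,0.156,-0.074,0,255]

```text
t: 14.45
ee_pos: [438.8, 20.2, 225.3]
orientation: [3.104, -0.48, -0.004]
force: [-0.5, -0.5, 0.7]
gripper_width: 0.728
```

```bash
python3 wr.py w7 18 36 90 31 90 439 20 55 -17.5 2;python3 snap.py side s8 200 130 340 250; python3 dish.py
```

```text
14.45 [438.8  20.2 225.3] [-0.5 -0.5  0.7] 0.728
22295 c [437.3  20.2  56. ] yaw,tilt [-23.1   1.4] al [-43.6  42.8] axis [-0.023  0.01   1.   ] rms 1.18
14.5 [438.9  20.2 225.9] [ 0.9  0.1 -0.7] 0.73
scene 360 43 rim [439.7  20.4] 0.32 [412. -25.  44.] [486.  57.  49.]
side 270 25 rim [435.7  23.5] 0.97 [392.  -2.  44.] [480.  71. 222.]
wrist 8521 2277 rim [437.   19.9] 1.07 [414. -35.  44.] [485.  82. 146.]
```

View pics/s8.png

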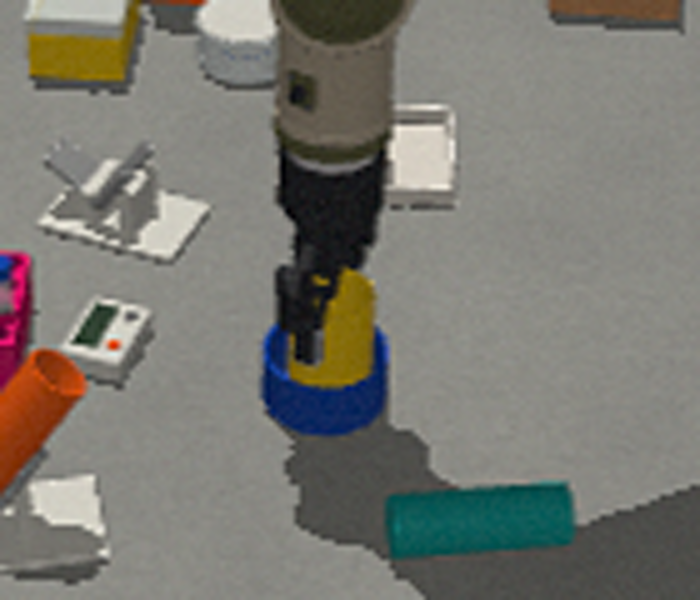

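Lower onto the floor (cmd z now 226.2; expect contact near 222).

Request:
apply_moves:
  series: [0,0,-0.002,0,255,0,0,-0.0035,0,255,0,0,-0.0045,0,255,0,0,-0.0045,0,255]

```text
t: 15.1
ee_pos: [439.2, 20.5, 221.9]
orientation: [-3.105, 0.479, -0.001]
force: [1.2, -0.1, 5.8]
gripper_width: 0.731
```

Request:
apply_moves:
  series: [0,0,-0.0008,0,255,0,0,-0.0008,0,225,0,0,-0.0008,0,120,0,0,-0.0008,0,0,0,0,-0.0008,0,0,0,0,-0.0008,0,0,0,0,0.03,0,0,0,0,0.07,0,0,0,0,0.12,0,0,0,0,0.12,0,0]

```text
t: 16.1
ee_pos: [439.6, 20.4, 346.4]
orientation: [-3.102, 0.48, -0.012]
force: [0.2, -0.4, -0.7]
gripper_width: 0.999
```

```bash
python3 wr.py w8 18 36 90 31 90 438 20 50 0 1;python3 snap.py side s9 200 130 340 250
```

```text
16.1 [439.6  20.4 346.4] [ 0.2 -0.4 -0.7] 0.999
6296 c [438.7  20.3  53.4] yaw,tilt [-20.    6.8] al [-44.9  44.6] axis [-0.111  0.041  0.993] rms 5.56
16.15 [439.2  20.5 344.3] [-0.5  0.4 -0.4] 1.001
```

View pics/w8.png

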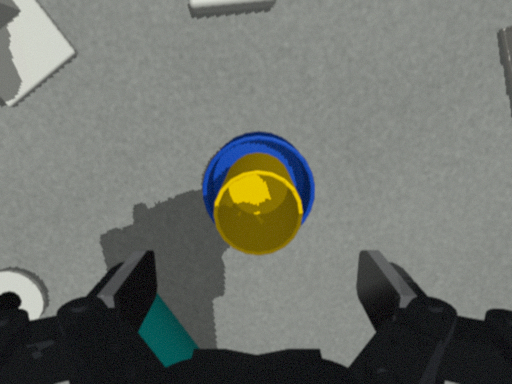

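View pics/s9.png

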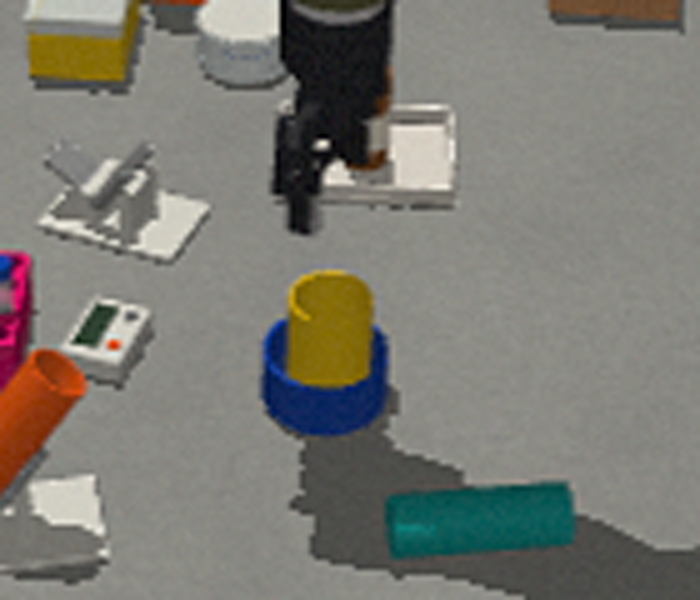

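```bash
cat > rim.py <<'E'
import sys
from h import *
from scipy.optimize import least_squares
hl,hh,sm,r,cx,cy,z0,z1=map(float,sys.argv[1:9])
for n in ["wrist","scene","side"]:
    st=read_state(); f=grab_frame(n); q=cloud(f,st); H=cv2.cvtColor(f["image"],cv2.COLOR_BGR2HSV)
    m=(H[...,0]>=hl)&(H[...,0]<=hh)&(H[...,1]>sm)&(np.hypot(q[...,0]-cx,q[...,1]-cy)<r+25)&(q[...,2]>z0)&(q[...,2]<z1)
    p=q[m]
    if len(p)<15: print(n,len(p)); continue
    res=lambda v: np.maximum(abs(np.hypot(p[:,0]-v[0],p[:,1]-v[1])-r+1.5)-1.5,0)+.1*abs(np.hypot(p[:,0]-v[0],p[:,1]-v[1])-r+1.5)
    o=least_squares(res,[cx,cy],loss="soft_l1"); print(n,len(p),o.x.round(1),"res",np.mean(res(o.x)).round(2),"mean z",p[:,2].mean().round(1),p.min(0).round(1),p.max(0).round(1))
    cv2.imwrite(f"pics/r_{n}.png",f["image"])
E
python3 rim.py 18 36 90 31 438 20 92 99
```

```text
wrist 1238 [435.7  21.4] res 0.11 mean z 94.7 [405.2  -9.3  92. ] [466.3  52.2  96.8]
scene 70 [437.5  21.7] res 0.4 mean z 95.0 [407.6  -8.2  92. ] [468.3  50.3  98.5]
side 38 [433.8  24.2] res 0.81 mean z 94.1 [404.   -7.6  92. ] [462.8  56.9  98.5]
```

Request:
apply_moves:
  series: [0,0,0.02,0.15,0,0.173,0.1625,0.02,0.593,0,0.173,0.1625,0.02,0.593,0,0.173,0.1625,0.02,0.593,0,0.173,0.1625,0.02,0.593,0,0.173,0.1625,0.02,0.593,0,0.173,0.1625,0.02,0.593,0,0.173,0.1625,0.02,0.593,0,0.173,0.1625,0.02,0.593,0]
  newtons: 30

```text
t: 17.25
ee_pos: [611.2, 182.1, 360.1]
orientation: [3.108, 0.448, -0.005]
force: [-0.2, 0.2, 0.0]
gripper_width: 0.997
```

```bash
python3 wr.py w9 3 17 130 22 125 637 190 94 16.5 35; python3 -c "
from h import *; print(np.degrees(R.from_rotvec(read_state()['orientation']).as_matrix()[:,1]))"
```

```text
17.25 [611.2 182.1 360.1] [-0.2  0.2  0. ] 0.997
9005 c [636.6 189.6  92. ] yaw,tilt [17.1 35. ] al [-57.8  61.5] axis [-0.548 -0.168  0.819] rms 0.48
[ 1.61557458e+01 -5.49708758e+01  3.22902141e-02]
```

View pics/w9.png

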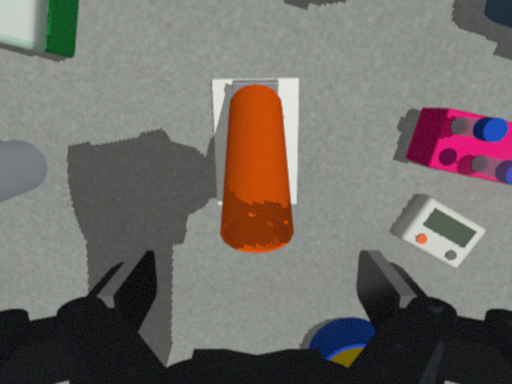

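Request:
apply_moves:
  series: [0,-0.001,-0.04,0,0,0,-0.001,-0.07,0,0,0,-0.001,-0.079,0,0,0,-0.001,-0.079,0,0,0,-0.001,-0.079,0,150,0,-0.001,-0.079,0,255,0,-0.001,-0.079,0,255,0,-0.001,-0.079,0,255,0,-0.001,-0.079,0,255,0,-0.001,-0.079,0,255]
  newtons: 30

```text
t: 18.3
ee_pos: [612.1, 182.2, 284.2]
orientation: [-3.109, -0.449, -0.003]
force: [-1.8, -0.1, 5.2]
gripper_width: 0.511
```

Request:
apply_moves:
  series: [0,0,0.01,0,255,0,0,0.03,0,255,0,0,0.06,0,255,0,0,0.08,0,255,0,0,0.08,0,255,0,0,0.08,0,255]

```text
t: 18.9
ee_pos: [611.7, 181.9, 363.6]
orientation: [-3.109, -0.449, -0.002]
force: [-0.0, -0.4, -0.8]
gripper_width: 0.516
```

```bash
python3 wr.py w10 3 17 130 22 125 637 190 172 16.5 35; python3 snap.py side s10 120 110 280 230
```

```text
18.9 [611.7 181.9 363.6] [-0.  -0.4 -0.8] 0.516
20616 c [636.3 189.4 170.7] yaw,tilt [17.  34.9] al [-57.1  61.8] axis [-0.547 -0.167  0.82 ] rms 0.49
18.95 [611.6 181.9 362.7] [-0.1 -0.  -0.8] 0.515
```

View pics/s10.png

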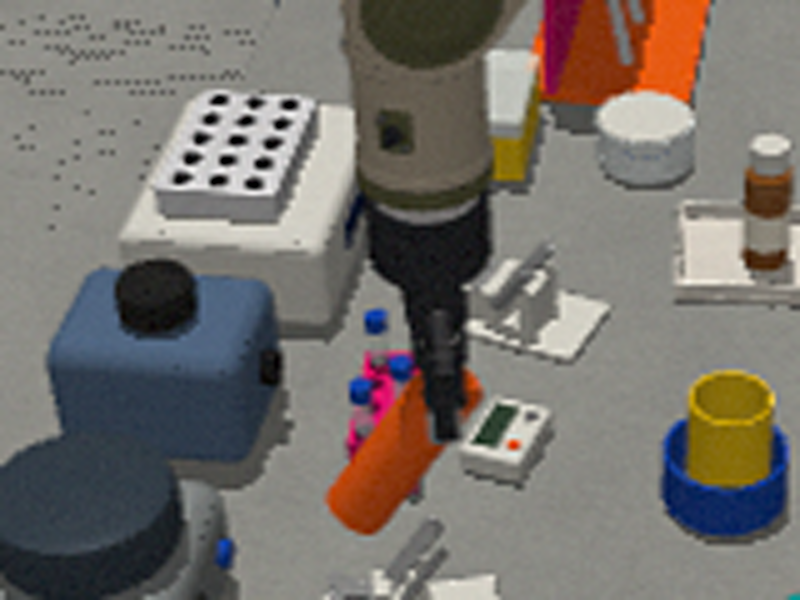

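```bash
python3 snap.py scene c10 150 130 350 280; python3 - <<'E'
from h import *
psi=np.radians(-17.5); u=np.array([np.cos(psi),np.sin(psi)]); v=np.array([-u[1],u[0]])
o=np.array([629,-174.5])+45*.574*u-35*u
def ld(n): return {k:(a if a.ndim else float(a)) for k,a in np.load(n).items()}
for n in ["s10.npz","c10.npz"]:
    q=cloud(ld(n)).reshape(-1,3); d=q[:,:2]-o; a=d@u; b=d@v
    m=(abs(a)<90)&(abs(b)<45)&(q[:,2]>14)&(q[:,2]<110)
    P=np.c_[a,b,q[:,2]][m]; P=P[np.argsort(P[:,2])]
    print(n,len(P))
    for z in range(14,100,8):
        s=P[(P[:,2]>=z)&(P[:,2]<z+8)]
        if len(s): print(z,len(s),"a",s[:,0].min().round(),s[:,0].max().round()," b<0: a",s[s[:,1]<0][:,0].round()[:12],"b range",s[:,1].min().round(),s[:,1].max().round(), np.unique((s[:,1]/6).round()*6))
E
```

```text
19.0 [611.5 181.9 362.2] [-0.4 -0.5  0.1] 0.515
s10.npz 174
14 18 a -21.0 29.0  b<0: a [-21. -16. -20. -20. -19. -16.] b range -32.0 31.0 [-30. -24. -12.  -6.   6.  18.  24.  30.]
22 21 a -22.0 23.0  b<0: a [-19. -18. -16.] b range -23.0 28.0 [-24. -18.  -6.   0.   6.  12.  18.  24.  30.]
30 49 a -22.0 38.0  b<0: a [ 14.  16. -18.  12.  34. -19.  12.  15.  27.  23.   3.   7.] b range -27.0 31.0 [-30. -24. -18. -12.  -6.   0.   6.  12.  18.  24.  30.]
38 49 a -21.0 33.0  b<0: a [ 18.  16.  31.   8.  13.  16.  19.  15.  22.  23. -18. -21.] b range -29.0 29.0 [-30. -24. -18. -12.  -6.  -0.   6.  12.  18.  24.  30.]
46 20 a -22.0 3.0  b<0: a [-14. -19. -22.   1.  -6. -13.  -5. -12.  -6. -13.  -3. -10.] b range -26.0 28.0 [-24. -18. -12.  -6.  -0.   6.  18.  24.  30.]
54 5 a -19.0 -5.0  b<0: a [-8.] b range -24.0 25.0 [-24.   6.  18.  24.]
62 12 a -20.0 -10.0  b<0: a [-17. -10. -20. -17. -15. -14.] b range -28.0 34.0 [-30. -24. -18. -12.  18.  24.  30.  36.]
c10.npz 524
14 36 a -8.0 30.0  b<0: a [26. 28. 28. 26. 27. 28. 29. 29. 28. 27. 28. 27.] b range -25.0 23.0 [-24. -18. -12.  -6.  -0.
[... 259 characters left out ...]
 -24. -18. -12.  -6.  -0.   6.  12.  18.  24.]
38 182 a -18.0 42.0  b<0: a [27. 28. 11. 28. 23. 25. 23. 16. 31. 11. 27. 19.] b range -28.0 27.0 [-30. -24. -18. -12.  -6.   0.   6.  12.  18.  24.  30.]
46 68 a -16.0 63.0  b<0: a [  4.  -6.  -5. -12.  -5.  -9.  -7. -11.  45.  -4. -15.  -1.] b range -28.0 28.0 [-30. -24. -18. -12.  -6.  -0.   6.  12.  18.  24.  30.]
54 82 a -10.0 66.0  b<0: a [65. 55.  3. 64. 66. -7. -0. 56. 64. 63. 57. 57.] b range -30.0 26.0 [-30. -24. -18. -12.  -6.   0.   6.  12.  18.  24.]
62 39 a -14.0 -2.0  b<0: a [ -4.  -3.  -7.  -9.  -6.  -9.  -5. -12. -14. -11.  -7.  -3.] b range -29.0 26.0 [-30. -24. -18.  18.  24.]
70 1 a -9.0 -9.0  b<0: a [] b range 21.0 21.0 [24.]
```

View pics/c10.png

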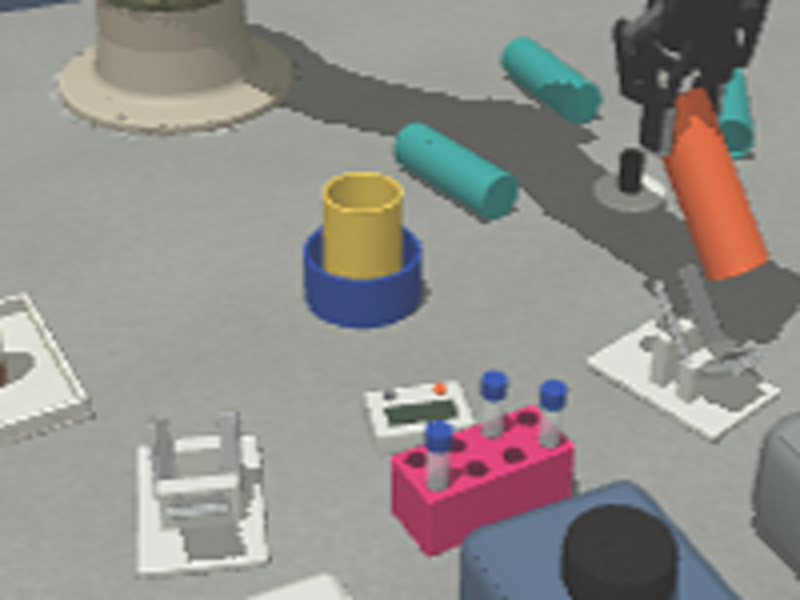

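```bash
python3 - <<'E'
from h import *
psi=np.radians(16.8); u=np.array([np.cos(psi),np.sin(psi)]); v=np.array([-u[1],u[0]])
o=np.array([637.4,189.9])
def ld(n): return {k:(a if a.ndim else float(a)) for k,a in np.load(n).items()}
for n in ["s10.npz","c10.npz"]:
    D=ld(n); q=cloud(D).reshape(-1,3); H=cv2.cvtColor(D["image"],cv2.COLOR_BGR2HSV).reshape(-1,3); d=q[:,:2]-o; a=d@u; b=d@v
    m=(abs(a)<60)&(abs(b)<38)&(q[:,2]>14)&(q[:,2]<105)&(H[:,1]<60)
    P=np.c_[a,b,q[:,2]][m]; P=P[np.argsort(P[:,2])]
    print(n,len(P))
    for z in range(14,105,8):
        s=P[(P[:,2]>=z)&(P[:,2]<z+8)]
        if len(s): print(z,len(s),"a",np.unique((s[:,0]/4).round()*4),"b", np.unique((s[:,1]/4).round()*4))
E
```

```text
s10.npz 278
14 15 a [-8. -4.  0. 16. 20. 24. 48.] b [20. 24. 28. 32.]
22 18 a [-12.  -8.  -4.   0.  12.  16.  20.  24.  28.  32.] b [16. 24. 28. 32.]
30 52 a [-12.  -8.  -4.   0.   8.  12.  16.  20.  24.  28.  32.  36.] b [-24. -20. -16. -12.  -8.  -4.   0.   4.   8.  12.  16.  20.  24.  28.]
38 59 a [-8. -4. -0.  8. 12. 16. 20. 24. 32. 36. 40. 44. 48. 56.] b [-20. -16. -12.  -8.  -4.   0.   4.   8.  12.  16.  20.  24.]
46 64 a [-12.  -8.  -4.   0.   4.   8.  12.  40.  44.  48.  52.  56.] b [-24. -20. -16. -12.  -8.  -4.   0.   4.   8.  12.  16.  20.  24.  28.
  32.]
54 16 a [-8. -4. -0.  4.  8. 52.] b [-20. -16. -12.  -8.  12.  20.  24.  28.]
62 14 a [-12.  -8.  -4.   0.] b [-20. -16. -12.  -8.  16.  20.  24.]
70 17 a [-20. -16. -12.  -8.  -4.] b [-16. -12.  -8.  12.  20.  24.  28.]
78 17 a [-24. -20. -16. -12.  -8.] b [-16. -12.  -8.  -4.  12.  20.  24.]
86 6 a [-20. -16.] b [-20. -12.  16.  20.  24.]
c10.npz 445
14 40 a [-8. -4. -0.  4. 16. 20. 24. 28.] b [-28. -24. -20. -16. -12.  -8.  -4.  -0.   4.   8.  12.  28.]
22 31 a [-8. -4.  0.  4. 20. 24. 28.] b [-24. -20. -16. -12.  -8.  -4.  12.  16.  20.]
30 50 a [-8. -4.  0.  4.  8. 16. 20. 24. 28. 32. 36. 40.] b [-28. -24. -20. -16. -12.  -8.  -0.   4.   8.  12.  16.  20.]
38 109 a [-8. -4.  0.  4.  8. 12. 16. 20. 24. 28. 32. 36. 40. 44.] b [-28. -24. -20. -16. -12.  -8.  -4.   0.   4.   8.  12.  16.  20.  24.]
46 98 a [-8. -4. -0.  4.  8. 12. 16. 20. 44. 48. 52. 56.] b [-28. -24. -20. -16. -12.  -8.  -4.  -0.   4.   8.  12.  16.  20.]
54 28 a [-4.  0.  4.  8. 12. 56.] b [-24. -20. -16. -12.  -8.   8.  12.  16.  20.]
62 24 a [-8. -4.  0.  4.  8.] b [-24. -20. -12.   8.  12.  16.  20.]
70 26 a [-12.  -8.  -4.   0.] b [-24. -20. -16. -12.   8.  12.  16.  20.]
78 26 a [-24. -20. -16. -12.  -8.  -4.] b [-24. -20. -12.   8.  12.  16.  20.  24.]
86 13 a [-20. -16. -12.] b [-24. -20. -16.  12.  16.  20.]
```

Request:
apply_moves:
  series: [-0.03,-0.009,0,0,255,-0.06,-0.018,0,0,255,-0.091,-0.028,0,0,255,-0.091,-0.028,-0.02,0,255,-0.091,-0.028,-0.055,0,255,-0.091,-0.028,-0.055,0,255,-0.082,-0.025,-0.055,0,255,-0.072,-0.022,-0.055,0,255]

```text
t: 19.85
ee_pos: [541.1, 160.5, 308.6]
orientation: [-3.109, -0.449, -0.001]
force: [1.2, -0.1, -0.2]
gripper_width: 0.512
```

```bash
python3 snap.py side s11 160 150 280 240
```

```text
19.85 [541.1 160.5 308.6] [ 1.2 -0.1 -0.2] 0.512
```

View pics/s11.png

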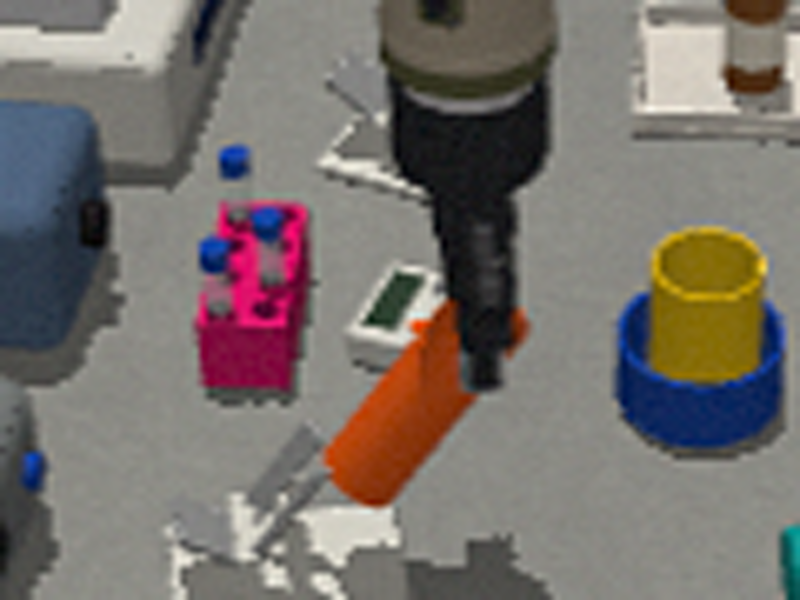

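Request:
apply_moves:
  series: [-0.005,-0.0015,-0.012,0,255,-0.005,-0.0015,-0.012,0,255,0.005,0.0015,-0.012,0,255,0.01,0.003,-0.012,0,255,0.014,0.0042,-0.012,0,255,0.018,0.0054,-0.012,0,255]

```text
t: 20.5
ee_pos: [557.6, 165.4, 295.6]
orientation: [3.109, 0.449, -0.004]
force: [-5.6, -0.9, -0.6]
gripper_width: 0.514
```

```bash
python3 snap.py side s12 160 150 280 240; python3 wr.py w12 3 17 130 22 125 580 173 110 16.5 30
```

```text
20.5 [557.6 165.4 295.6] [-5.6 -0.9 -0.6] 0.514
20.55 [558.  165.5 295.4] [-1.5 -1.  -3. ] 0.517
19655 c [581.  172.5 102. ] yaw,tilt [17.  33.5] al [-54.5  61.8] axis [-0.527 -0.161  0.834] rms 0.49
```

View pics/s12.png

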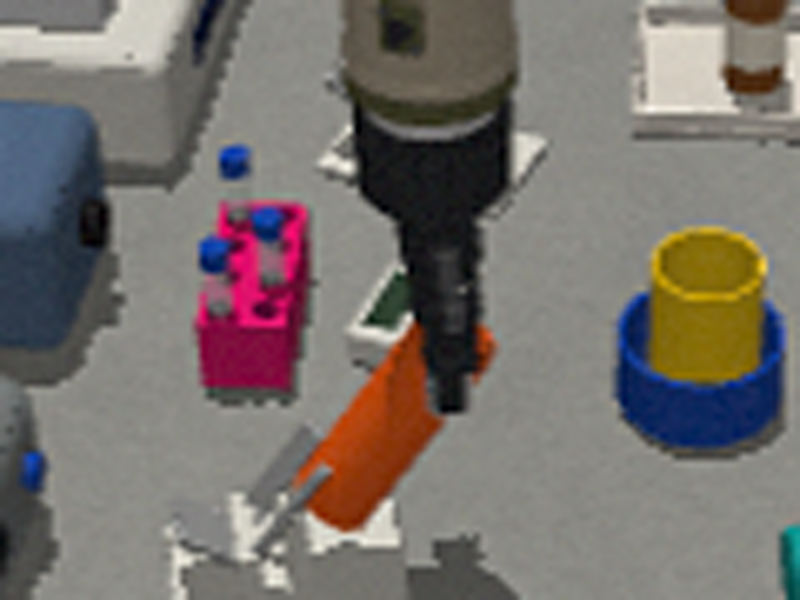

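Request:
apply_moves:
  series: [0.004,0.0012,0,0,255,0.008,0.0024,0,0,255,0.012,0.0036,0,0,255,0.016,0.0048,0,0,255,0.02,0.006,0,0,255]

```text
t: 21.1
ee_pos: [576.5, 171.2, 295.2]
orientation: [3.108, 0.449, -0.007]
force: [-7.6, -0.9, 0.9]
gripper_width: 0.514
```

```bash
python3 snap.py side s13 160 150 280 240; python3 wr.py w13 3 17 130 22 125 590 176 105 16.5 20
```

```text
21.1 [576.5 171.2 295.2] [-7.6 -0.9  0.9] 0.514
21.15 [577.2 171.4 295.2] [-3.8 -0.1 -2.6] 0.516
16919 c [592.9 177.   98.9] yaw,tilt [15.7 21.7] al [-49.   61.7] axis [-0.356 -0.1    0.929] rms 0.72
```

View pics/s13.png

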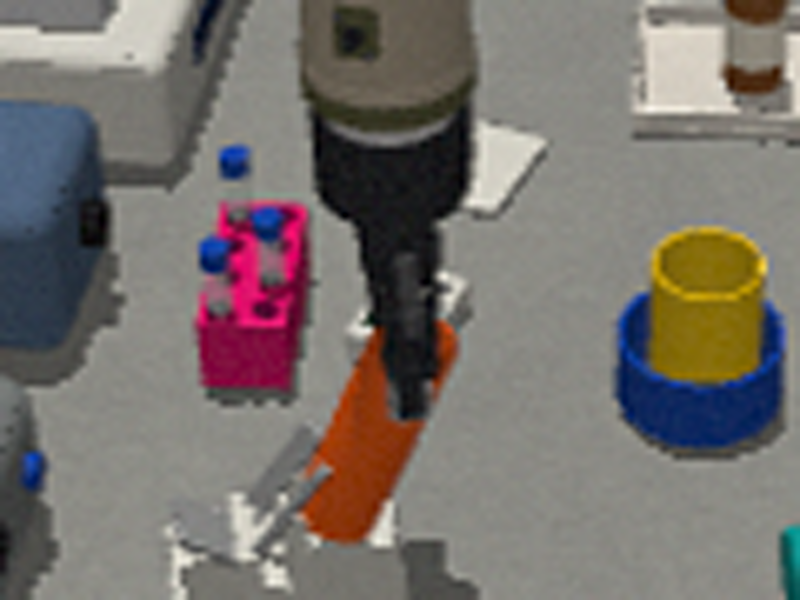

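Request:
apply_moves:
  series: [0.004,0.0012,0,0,255,0.008,0.0024,0,0,255,0.012,0.0036,0,0,255,0.016,0.0048,0,0,255,0.02,0.006,0,0,255,0.02,0.006,0,0,255]

```text
t: 21.8
ee_pos: [597.2, 177.3, 295.4]
orientation: [3.109, 0.449, -0.004]
force: [-5.0, -0.1, -0.7]
gripper_width: 0.511
```

```bash
python3 snap.py side s14 160 150 280 240; python3 wr.py w14 3 17 130 22 125 602 178 100 16.5 6
```

```text
21.8 [597.2 177.3 295.4] [-5.  -0.1 -0.7] 0.511
21.85 [597.1 177.3 295.4] [-5.2 -1.2  0.4] 0.514
14587 c [596.2 177.1  96.4] yaw,tilt [17.5  5.6] al [-46.3  61.4] axis [-0.093 -0.029  0.995] rms 0.48
```

Request:
apply_moves:
  series: [0.003,0.001,0,0,255,0.0055,0.0016,0,0,255,0.0055,0.0016,0,0,255]

```text
t: 22.2
ee_pos: [602.5, 179.0, 295.6]
orientation: [3.109, 0.449, -0.004]
force: [-6.5, -1.2, 1.9]
gripper_width: 0.515
```

```bash
python3 snap.py side s15 160 150 280 240; python3 wr.py w15 3 17 130 22 125 602 178 97 16.5 2
```

```text
22.2 [602.5 179.  295.6] [-6.5 -1.2  1.9] 0.515
22.25 [602.5 178.9 295.6] [-6.7 -1.   1.8] 0.512
13937 c [600.6 178.5  96.6] yaw,tilt [2.9 1.2] al [-45.   61.5] axis [-0.02  -0.001  1.   ] rms 0.75
```

View pics/s15.png

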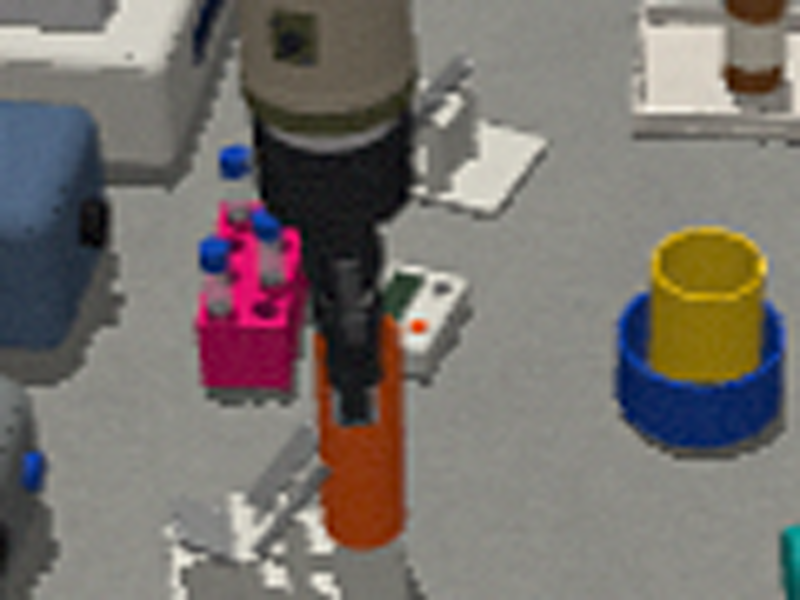

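View pics/w15.png

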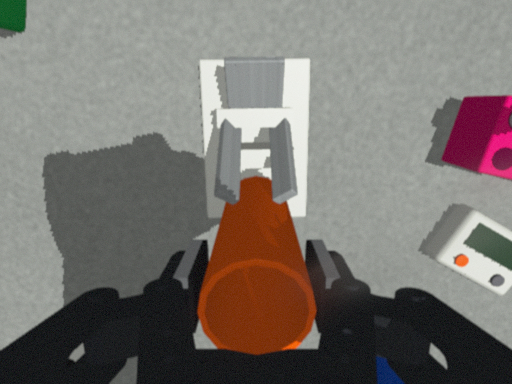

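Request:
apply_moves:
  series: [-0.01,-0.003,0,0,255,-0.03,-0.009,0.01,0,255,-0.04,-0.015,0.045,0,255,-0.06,-0.03,0.08,0,255,-0.09,-0.06,0.085,0,255,-0.12,-0.1,0.085,0,255,-0.145,-0.135,0.085,0,255,-0.1654,-0.157,0.085,0,255,-0.1654,-0.157,0.085,0,255,-0.1654,-0.157,0.085,0,255]

```text
t: 23.3
ee_pos: [438.1, 21.6, 381.4]
orientation: [3.11, 0.447, 0.005]
force: [1.6, 0.3, -0.3]
gripper_width: 0.511
```

```bash
python3 wr.py w16 3 17 130 22 125 436 21 180 16.5 2;  python3 rim.py 18 36 90 31 437 21 90 99; python3 wr.py c16 3 17 130 22 125 436 21 180 16.5 2 scene; python3 snap.py side s16 200 110 340 230
```

```text
23.3 [438.1  21.6 381.4] [ 1.6  0.3 -0.3] 0.511
14444 c [435.   20.6 182.7] yaw,tilt [16.3  2.2] al [-49.9  61.2] axis [-0.037 -0.011  0.999] rms 0.48
wrist 612 [435.2  21.2] res 0.1 mean z 94.6 [416.3  -9.4  90. ] [466.4  52.2  97. ]
scene 79 [437.5  21.8] res 0.45 mean z 94.0 [406.2  -8.8  90. ] [469.4  50.8  98.7]
side 39 [434.2  24.4] res 0.49 mean z 93.7 [404.1   1.   90.6] [462.9  54.4  98. ]
23.5 [438.7  22.9 380.7] [0.8 0.3 0.3] 0.514
382 c [436.4  20.7 182.1] yaw,tilt [29.7  2.4] al [-57.1  61.6] axis [-0.036 -0.021  0.999] rms 0.94
23.55 [438.6  22.8 380.6] [ 0.7  0.5 -1. ] 0.513
```

View pics/w16.png

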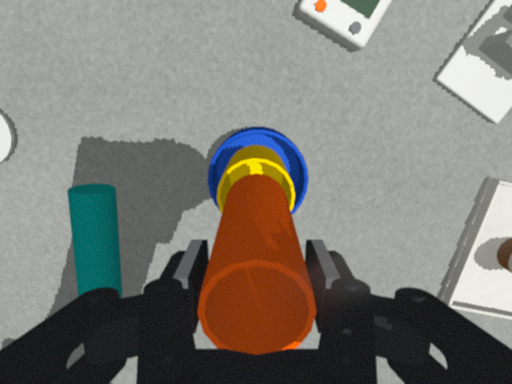

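View pics/s16.png

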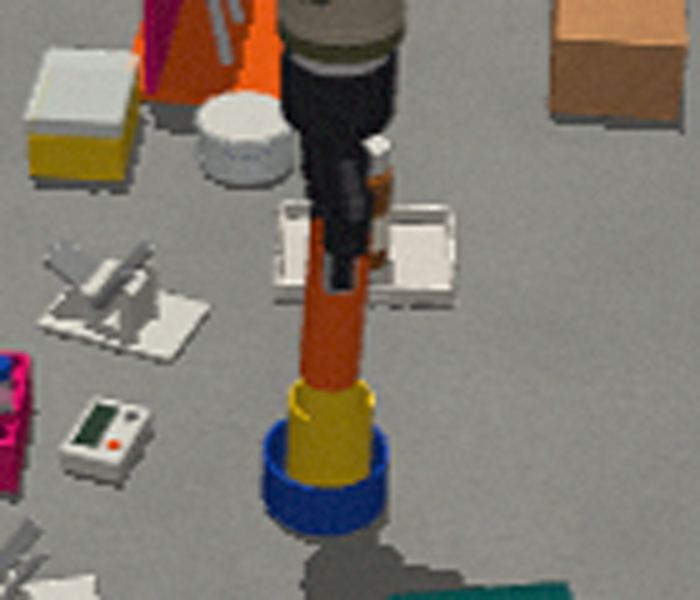

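Request:
apply_moves:
  series: [-0.001,-0.0008,-0.01,0,255,-0.001,-0.0008,-0.03,0,255,-0.001,-0.0008,-0.05,0,255,-0.001,-0.0008,-0.065,0,255,-0.001,-0.0008,-0.065,0,255]

```text
t: 24.1
ee_pos: [436.5, 21.4, 313.6]
orientation: [-3.109, -0.45, 0.006]
force: [0.0, 0.8, 0.1]
gripper_width: 0.51
```

Request:
apply_moves:
  series: [0,0,-0.015,0,255,0,0,-0.028,0,255,0,0,-0.036,0,255,0,0,-0.04,0,255,0,0,-0.04,0,255]

```text
t: 24.6
ee_pos: [437.0, 21.3, 275.5]
orientation: [3.109, 0.449, -0.001]
force: [-0.9, -0.4, -0.1]
gripper_width: 0.514
```

```bash
python3 wr.py w17 3 17 130 22 125 436 21 80 16.5 2;  python3 snap.py side s17 200 110 340 230;python3 rim.py 18 36 90 31 437 21 90 99;
```

```text
24.6 [437.   21.3 275.5] [-0.9 -0.4 -0.1] 0.514
13486 c [436.6  21.1  76.7] yaw,tilt [35.7  2.8] al [-8.9 61.6] axis [-0.039 -0.028  0.999] rms 0.75
24.65 [437.1  21.3 275.8] [ 0.4 -0.9 -0.4] 0.515
wrist 1226 [435.4  21.4] res 0.1 mean z 94.4 [432.6  -4.7  90. ] [466.6  52.3  96.8]
scene 57 [437.1  21.4] res 0.23 mean z 94.0 [421.2  -8.8  90.2] [469.1  50.2  97.7]
side 27 [433.   23.8] res 0.79 mean z 93.4 [404.2   5.4  90. ] [462.7  55.1  97.3]
```

View pics/s17.png

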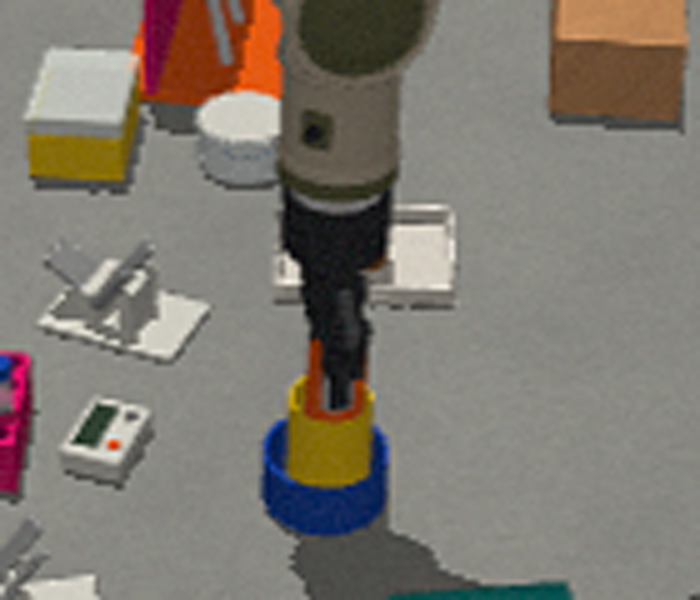

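Request:
apply_moves:
  series: [0,0,-0.002,0,255,0,0,-0.0035,0,255,0,0,-0.0045,0,255,0,0,-0.005,0,255]

```text
t: 25.25
ee_pos: [438.4, 21.6, 272.0]
orientation: [-3.109, -0.449, -0.008]
force: [0.8, 2.4, 27.9]
gripper_width: 0.514
```

Request:
apply_moves:
  series: [0,0,0.0007,0,255,0,0,0.0007,0,225,0,0,0.0007,0,120,0,0,0.0007,0,0,0,0,0.0007,0,0,0,0,0.0007,0,0,0,0,0.03,0,0,0,0,0.07,0,0,0,0,0.11,0,0,0,0,0.11,0,0]

```text
t: 26.25
ee_pos: [437.7, 21.2, 384.7]
orientation: [3.109, 0.448, 0.011]
force: [0.5, -0.1, -0.7]
gripper_width: 1.0
```

```bash
python3 wr.py w18 3 17 130 22 125 436 21 72 16.5 2;  python3 rim.py 3 17 130 22 436 21 128 138; python3 rim.py 18 36 90 31 437 21 90 99;python3 snap.py side s18 200 110 340 230
```

```text
26.25 [437.7  21.2 384.7] [ 0.5 -0.1 -0.7] 1.0
3369 c [436.2  20.9  73.1] yaw,tilt [-0.2  0.5] al [-60.3  61.8] axis [-0.009  0.     1.   ] rms 1.01
wrist 960 [436.4  21.1] res 0.11 mean z 133.0 [ 4.152e+02 -3.000e-01  1.280e+02] [458.1  42.8 135.8]
scene 65 [438.1  20.7] res 0.45 mean z 132.4 [ 4.152e+02 -1.000e-01  1.280e+02] [461.   41.3 136.9]
side 36 [435.2  24.3] res 1.03 mean z 131.9 [415.8   0.7 128.3] [455.9  47.7 137.5]
wrist 650 [435.3  21.3] res 0.1 mean z 94.6 [411.5  -8.9  90. ] [466.3  52.1  97.2]
scene 59 [436.8  21.2] res 0.43 mean z 94.0 [413.   -9.2  90.2] [469.7  50.9  97.7]
side 37 [434.3  23.6] res 0.74 mean z 93.1 [403.8   1.8  90.1] [463.   57.2  99. ]
26.6 [436.8  21.2 379.6] [0.5 0.3 0.8] 0.997
```

View pics/w18.png

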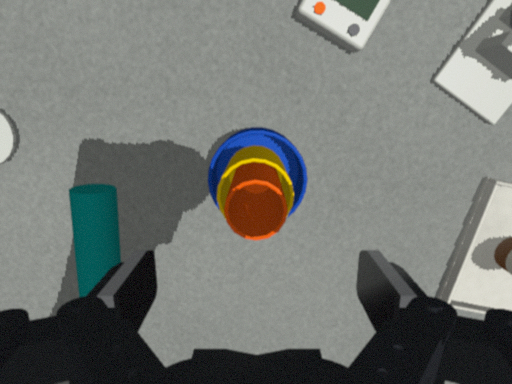

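View pics/s18.png

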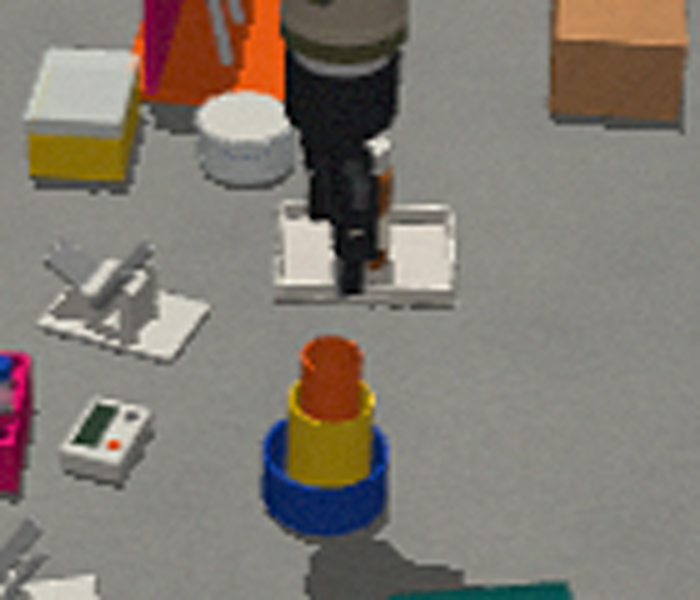

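Request:
apply_moves:
  series: [-0.006,0.04,0,0,0,-0.012,0.09,0,0,0,-0.02,0.14,0,0,0,-0.028,0.19,-0.02,0,0,-0.036,0.24,-0.05,0,0,-0.039,0.276,-0.08,0,0,-0.039,0.276,-0.08,0,0,-0.039,0.276,-0.08,0,0,-0.039,0.276,-0.08,0,0]

```text
t: 27.55
ee_pos: [398.0, 296.2, 300.5]
orientation: [3.108, 0.448, -0.002]
force: [0.3, -0.2, -0.4]
gripper_width: 1.003
```

```bash
python3 - <<'E'
from h import *
from scipy.optimize import least_squares
st=read_state(); f=grab_frame("wrist"); cv2.imwrite("pics/w19.png",f["image"])
print(st["t"],st["ee_pos"])
q=cloud(f,st); m=(abs(q[...,0]-398)<50)&(abs(q[...,1]-297)<50)
t=q[m&(q[...,2]>44)&(q[...,2]<55)]; print("knob top",len(t),t.mean(0).round(1),t.min(0).round(1),t.max(0).round(1))
d=q[m&(q[...,2]>8)&(q[...,2]<17)]; h=cv2.minEnclosingCircle(d[:,:2].astype(np.float32)); print("disc",len(d),h,np.median(d[:,2]))
E
```

```text
27.55 [398.03854725 296.22206912 300.48580792]
knob top 759 [399.1 296.4  48.8] [387.8 285.6  44.1] [409.2 306.7  51.2]
disc 3953 ((398.1327819824219, 296.09912109375), 31.990564346313477) 13.067453551673736
```

View pics/w19.png

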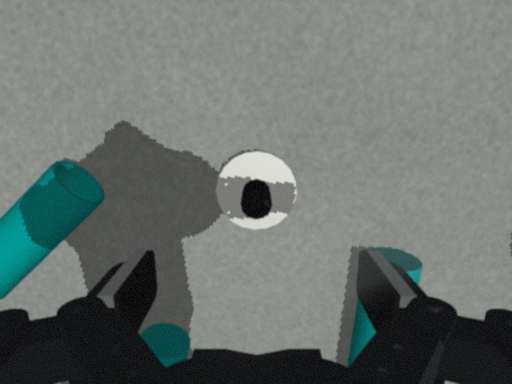

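Request:
apply_moves:
  series: [0,0,-0.045,0,0,0,0,-0.085,0,0,0,0,-0.108,0,0,0,0,-0.108,0,0,0,0,-0.108,0,200,0,0,-0.108,0,255,0,0,-0.108,0,255,0,0,-0.108,0,255,0,0,-0.108,0,255,0,0,-0.108,0,255]
  newtons: 30

```text
t: 28.6
ee_pos: [398.2, 297.3, 193.7]
orientation: [-3.109, -0.448, -0.002]
force: [-0.8, -1.0, 10.1]
gripper_width: 0.246
```

Request:
apply_moves:
  series: [0,0,0.02,0,255,0,0,0.06,0,255,0,0,0.1,0,255,0,0,0.14,0,255,0,0,0.14,0,255]
  newtons: 40

```text
t: 29.1
ee_pos: [398.6, 297.7, 337.4]
orientation: [-3.105, -0.448, -0.011]
force: [-0.3, 0.1, -0.9]
gripper_width: 0.245
```

```bash
python3 snap.py side s20 200 150 340 270
```

```text
29.1 [398.6 297.7 337.4] [-0.3  0.1 -0.9] 0.245
```

View pics/s20.png

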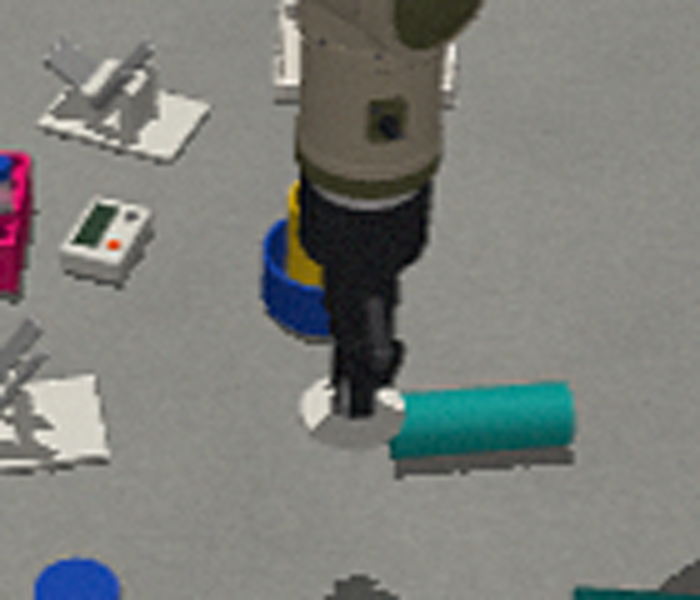

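Request:
apply_moves:
  series: [0,0,0.028,0,255,0.005,-0.04,0.028,0,255,0.011,-0.08,0.028,0,255,0.016,-0.12,0.028,0,255,0.022,-0.16,0.028,0,255,0.027,-0.2,0.028,0,255,0.033,-0.24,0.028,0,255,0.0384,-0.276,0.028,0,255,0.0384,-0.276,0.028,0,255,0.0384,-0.276,0.028,0,255]

```text
t: 30.15
ee_pos: [436.1, 20.6, 359.8]
orientation: [-3.11, -0.445, 0.003]
force: [0.1, 0.9, -0.8]
gripper_width: 0.241
```

Request:
apply_moves:
  series: [0,0,0,0,255,0,0,0,0,255]

```text
t: 30.35
ee_pos: [436.2, 22.5, 360.4]
orientation: [-3.108, -0.453, 0.001]
force: [0.1, -0.2, -0.3]
gripper_width: 0.244
```

```bash
cat > cov.py <<'E'
from h import *
from scipy.optimize import least_squares
st=read_state(); print(st["t"],st["ee_pos"].round(1),st["force"].round(1))
for n in ["wrist","scene","side"]:
    f=grab_frame(n); cv2.imwrite(f"pics/k_{n}.png",f["image"]); q=cloud(f,st); H=cv2.cvtColor(f["image"],cv2.COLOR_BGR2HSV)
    e=st["ee_pos"]; zd=e[2]-192.7+13
    m=(np.hypot(q[...,0]-e[0],q[...,1]-e[1])<36)&(abs(q[...,2]-zd)<4)&(H[...,1]<60)&(H[...,2]>100)
    d=q[m]
    if len(d)>20:
        print(n,"disc",len(d),cv2.minEnclosingCircle(d[:,:2].astype(np.float32)),np.median(d[:,2]),d.min(0).round(1),d.max(0).round(1))
        A=np.c_[d[:,:2]-e[:2],np.ones(len(d))]; c,*_=np.linalg.lstsq(A,d[:,2],rcond=None); print(" slopes deg",np.degrees(c[:2]).round(1))
E
python3 cov.py; python3 rim.py 3 17 130 22 436 21 128 138; python3 snap.py side s21 220 130 320 220;
```

```text
30.35 [436.2  22.5 360.4] [ 0.1 -0.2 -0.3]
wrist disc 5826 ((435.6611633300781, 22.23413848876953), 32.122528076171875) 179.61546471562187 [403.7  -9.4 176.7] [467.6  53.9 181.6]
 slopes deg [-0.3 -0.2]
scene disc 131 ((438.2297058105469, 21.5550594329834), 31.736642837524414) 181.1889233215636 [410.6  -8.7 176.8] [468.9  53.3 183.6]
 slopes deg [-1.5 -0. ]
side disc 93 ((434.78546142578125, 24.85877799987793), 32.63179397583008) 178.61670567737121 [404.   -3.  176.9] [464.7  55.3 182.5]
 slopes deg [-0.2  1.2]
wrist 29 [437.3  21.2] res 0.02 mean z 129.5 [453.8  18.4 128.2] [458.1  33.9 132.1]
scene 60 [437.7  21.3] res 0.45 mean z 132.4 [415.3  -0.5 128.2] [461.8  40.3 137.2]
side 42 [434.9  23.7] res 1.01 mean z 131.7 [415.9  -2.9 128.1] [455.9  45.9 135.3]
30.65 [436.3  21.6 360.7] [-0.6  0.7  0.1] 0.243
```

View pics/k_wrist.png

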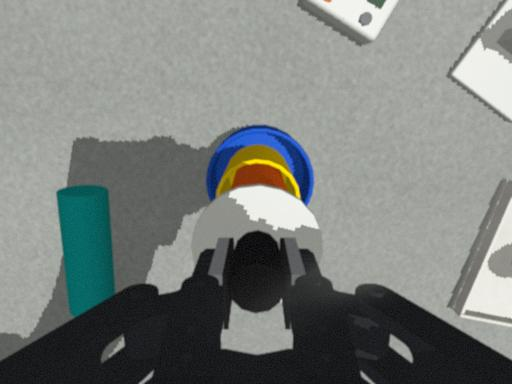

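View pics/s21.png

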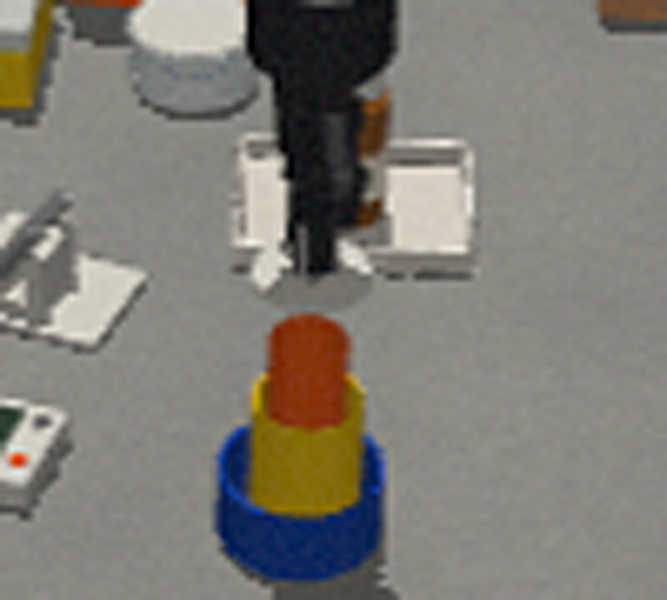

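Request:
apply_moves:
  series: [0,0,-0.015,0,255,0,0,-0.028,0,255,0,0,-0.033,0,255,0,0,-0.036,0,255,0,0,-0.039,0,255,0,0,-0.039,0,255]

```text
t: 31.3
ee_pos: [436.4, 21.2, 321.7]
orientation: [3.109, 0.449, 0.0]
force: [0.3, -0.2, -0.7]
gripper_width: 0.243
```

```bash
python3 cov.py; python3 snap.py side s22 220 130 320 220;
```

```text
31.3 [436.4  21.2 321.7] [ 0.3 -0.2 -0.7]
wrist disc 5822 ((436.0255432128906, 21.2867431640625), 32.19062805175781) 140.91743994719596 [403.9 -10.4 138. ] [468.   52.6 143.2]
 slopes deg [-0.4 -0.3]
scene disc 131 ((438.64044189453125, 21.687427520751953), 32.03201675415039) 142.38083293718688 [412.6 -10.2 138.6] [469.5  52.9 144.5]
 slopes deg [-1.4  0.4]
side disc 96 ((433.86907958984375, 24.029237747192383), 31.999452590942383) 140.38701246313065 [402.8  -4.4 138. ] [464.2  55.6 146. ]
 slopes deg [-0.9 -0.1]
31.45 [436.5  21.2 322. ] [-0.1  0.2 -0.2] 0.244
```

View pics/s22.png

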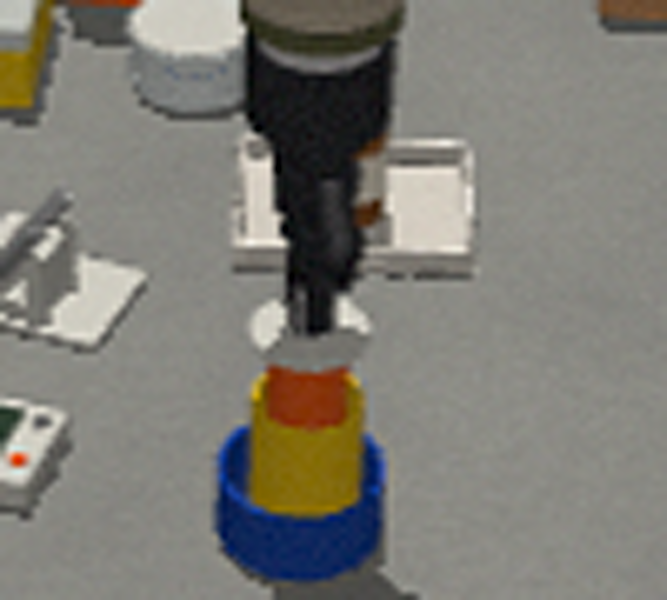

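Disc top at about 141 mm, plug already in the mouth with no force; 2 mm remain.

Request:
apply_moves:
  series: [0,0,-0.001,0,255,0,0,-0.002,0,255,0,0,-0.003,0,255,0,0,-0.003,0,255]

```text
t: 31.9
ee_pos: [436.8, 21.4, 319.6]
orientation: [3.109, 0.449, 0.003]
force: [-2.4, -0.5, 18.0]
gripper_width: 0.241
```

Request:
apply_moves:
  series: [0,0,0.0005,0,255,0,0,0.0005,0,240,0,0,0.0005,0,180,0,0,0.0005,0,90,0,0,0.0005,0,0,0,0,0.0005,0,0,0,0,0.0005,0,0,0,0,0.03,0,0,0,0,0.06,0,0,0,0,0.06,0,0]

```text
t: 32.9
ee_pos: [437.0, 21.3, 381.4]
orientation: [3.109, 0.448, 0.008]
force: [0.5, -0.1, -0.5]
gripper_width: 1.002
```

```bash
python3 - <<'E'
from h import *
st=read_state(); print(st["t"],st["ee_pos"].round(1),st["force"].round(1),st["gripper_width"])
for n in ["wrist","scene","side"]:
    f=grab_frame(n); cv2.imwrite(f"pics/e_{n}.png",f["image"]); q=cloud(f,st); H=cv2.cvtColor(f["image"],cv2.COLOR_BGR2HSV)
    r=np.hypot(q[...,0]-436.4,q[...,1]-21.2)<45
    m=r&(abs(q[...,2]-139)<5)&(H[...,1]<60)&(H[...,2]>90); d=q[m]
    print(n,len(d),cv2.minEnclosingCircle(d[:,:2].astype(np.float32)),np.median(d[:,2]))
    A=np.c_[d[:,:2]-[436,21],np.ones(len(d))]; c,*_=np.linalg.lstsq(A,d[:,2],rcond=None); print(" slopes deg",np.degrees(c[:2]).round(1))
E
python3 snap.py side s23 200 100 340 220;python3 snap.py scene c23 150 130 350 280; python3 dish.py
```

```text
32.9 [437.   21.3 381.4] [ 0.5 -0.1 -0.5] 1.0021360102059764
wrist 5323 ((435.921630859375, 20.828336715698242), 32.12345886230469) 139.04224434672466
 slopes deg [-0.1 -0.1]
scene 149 ((437.3815002441406, 19.81086540222168), 32.87721633911133) 140.44219203268614
 slopes deg [-1.3  0.9]
side 116 ((433.1524353027344, 24.316913604736328), 34.04259490966797) 137.9454968056508
 slopes deg [-0.6  0.9]
33.05 [436.1  21.1 378.4] [-0.1 -0.7  0.2] 1.0
33.1 [436.1  21.1 378. ] [-0.2 -0.4  0.7] 0.998
scene 364 43 rim [440.2  20.1] 0.27 [403. -24.  44.] [487.  63.  49.]
side 281 22 rim [433.1  23.2] 5.91 [392.   1.  45.] [480.  73. 369.]
wrist 2904 1056 rim [435.5  19.8] 5.11 [414. -36.  44.] [484.  84. 298.]
```

View pics/s23.png

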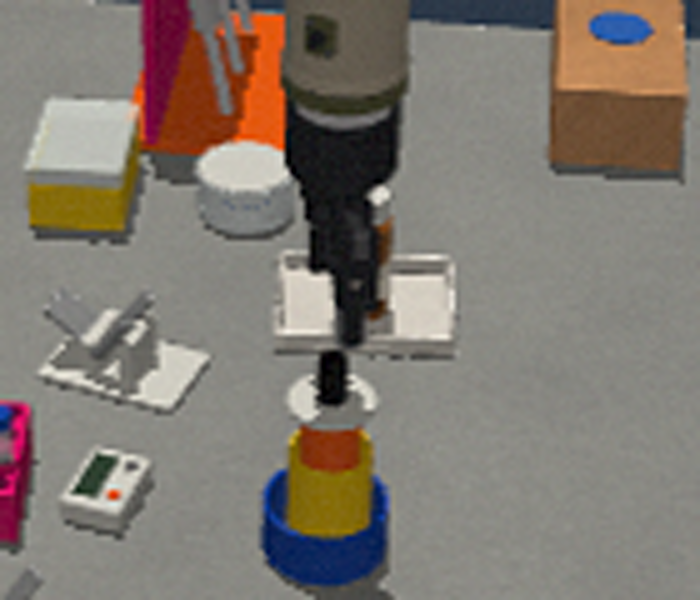

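View pics/c23.png

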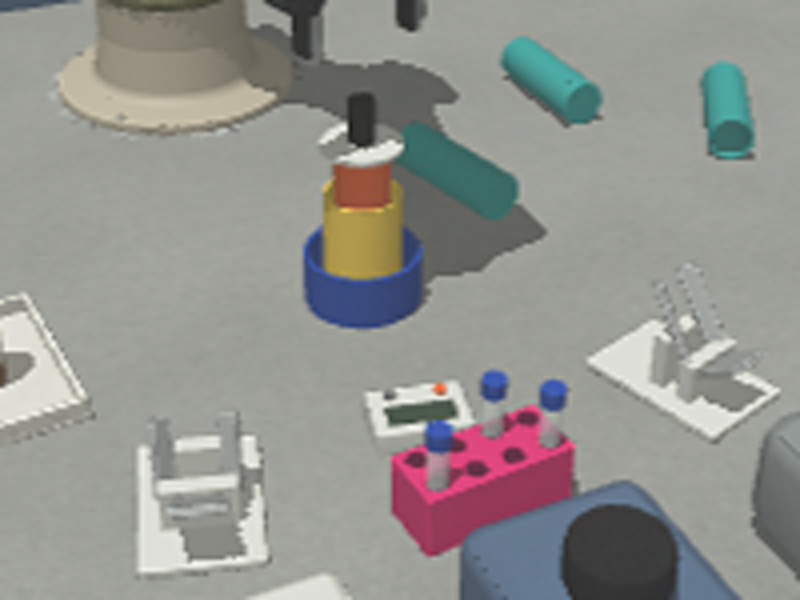

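Request:
apply_moves:
  series: [0,0,0.03,0,0,0,0,0.03,0,0,0,0,0.03,0,0,0,0,0.03,0,0]

```text
t: 33.7
ee_pos: [436.2, 21.2, 408.0]
orientation: [3.109, 0.449, -0.002]
force: [-1.1, -0.3, 0.7]
gripper_width: 1.0
```

```bash
python3 snap.py side s24 140 100 340 250; python3 -c "
from workcell import job_done; print(job_done())"
```

```text
33.7 [436.2  21.2 408. ] [-1.1 -0.3  0.7] 1.0
the job is handed in; nothing more can be done
None
```

View pics/s24.png

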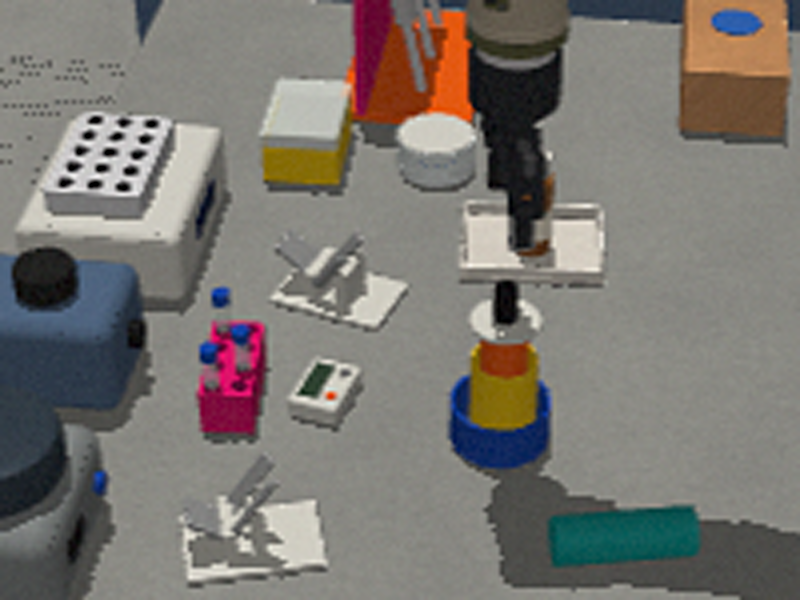

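All four steps are done and the job was handed in at about 33.7 s; the hand-in reported no verdict. The tool always points down, so I righted both beakers while they were held. The yellow one I rolled upright against the bench, and the orange one I pushed against its own cradle's rail tips.

**What the last checks showed**
- **Amber bottle:** it stands upright in the tray, released. In the last pictures the arm partly hides it, and its position was not measured again.
- **Yellow beaker:** its rim centre is within about 3 mm of the dish axis, and the rim height matches it resting on the dish floor.
- **Orange beaker:** its centre is about 1 mm from the yellow one's. The fit just after release gave a tilt of about 0.5°.
- **Cover:** its disc lies flat with its top at 139 mm, as expected when seated, and is centred within about 1 mm of the orange rim.
- **Dish and bystanders:** the dish stayed within a few mm of its start. The rack, timer and petri stack look untouched; the capped bottle was outside the last pictures, and the arm never went near it.

**Disagreements**
- The side camera's positions differ from the wrist camera's by about 2–4 mm throughout, so I relied on the wrist camera.
- In the last dish check the side and wrist rim fits were spoiled by the gripper being in view. Only the scene camera's reading, (440, 20) mm, was usable, and it matches the start.

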